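# Stack circuit modules on spacer sticks and crank the drying-box deck down

## Robot

A 6-joint arm with a two-finger parallel gripper is mounted at the origin on a cart in front of the work surface, level with it; the furniture and walls round the work are solid. World frame = base frame: x ahead of the robot, y to its left, z up, the work surface at z = 0. Lengths are in m, angles in rad, forces in N, time in s.
With the tool pointing down it reaches from about 0.35 to 0.975 m from the base axis. Payload 4.9 kg.
Tool frame: the origin (TCP) lies at the very end of the fingers, on their centre line; the grasp point (between the pads) lies 19 mm behind it; z points along the fingers, y is the line along which they close (so a half turn about z gives the same grasp; the last joint's range is limited). The gripper opens to 85 mm and grips with 20 to 120 N. Pads are 22 mm wide; open, the fingers measure 114 mm over their backs; the gripper's body (76 mm by 85 mm) begins 54 mm behind the grasp point. The pads swing forward as they close: fully open they stand 13 mm farther back than shut.
Start: joints at [-1.453, 0.053, 1.613, -0, 1.476, -0.119], TCP at [0.147, -0.608, 0.231] pointing down, gripper open.
Joint ranges: [-3.01, 3.01], [-1.01, 2.22], [0.06, 2.58], [-1.02, 4.17], [0.09, 2.62], [-3.14, 3.14]. Speed limits (rad/s): [2.57, 2.57, 3.14, 3.14, 3.14, 3.14].

## Interface

Orientations are given as a unit quaternion [w, x, y, z].
In Python, from plant import manip, vision, order gives the robot as it stands.
- The arm moves only by the tool play_rows, never from a script. Its argument "steps" is a list that holds one entry, the list of rows, each a list of 6 numbers: the shift along the tool's x, y, z in mm, then the turn, a rotation vector about the tool's x, y, z in degrees. A call has 1 to 12 rows; each row is the pose to reach, as a shift and turn from the pose commanded when the call began, along the tool's axes at that moment; what a row does not reach only later rows make up. A row lasts 1/12 s, in which the tool goes at most 41.7 mm and 7.16 degrees, less where a joint would pass 70% of its speed; a pose out of reach is approached as far as the arm can. A call with a gripper value outside its range is refused whole. "claw" is the gripper's target within -1 to 1 (fully open at 1, half-way at 0, shut at -1), set as the call begins (left out, the last holds). The fingers move at their own pace and stop on an object; the grip force is fixed at half the most. Time passes only in rows, so rows that repeat a pose let the fingers close. It gives the time, the measured TCP pose, the force, the opening and the grip force at its end, in the units of the state.
- manip.state(): the state, without advancing time (a new reading comes with each control period).
- vision.grab_frame(name): name is "scene" or "top" or "wrist"; returns (picture, depth): 420x560x3 uint8, blue, green, red; 420x560 float32, m along the optical axis (not along the pixel's ray), 0 where there is no reading.
- vision.camera_info(name): a dict with "K" (3x3 intrinsics, pixels), "k1" (the pictures are not rectified: a ray, as slopes to the right and down, at radius r is drawn at 1 + k1 r^2 times it, then the intrinsics apply), "eye" and "orientation" of the camera in the world; the wrist camera has in their place "T_tool_cam" (4x4, takes a point from camera to tool coordinates, whose origin is the TCP and whose axes are the flange's). Camera axes: x right, y down, z forward; pixel columns grow to the right and rows downward; lengths in m; the calibration is good to about 2 mm. A picture is of the moment at which its call begins: read the wrist's pose just before it. camera_info takes no time and is no camera call.
- order.job_done(): hands the job in; it is judged then, once.
The state is a dict: "time": time; "joint_pos": joint angles; "joint_vel": joint speeds; "joint_efforts": joint torques, N m; "tool_pos": TCP position; "tool_rot": TCP orientation; "contact_force": force on the tool from outside, world axes, zero at the start; "ft_torque": the same for the moment, N m; "gripper_width": opening from 0.0 (shut) to 1.0 (fully open); "grasp_force": force on a finger pad.
Only numpy, scipy, OpenCV 4.12 (cv2) and the standard library are available. Lean on these libraries where they do the work, as an engineer would, in place of code of your own. Each camera call takes 0.05 s, during which the arm holds its last target. There are 200 camera calls.

## Task

Load the drying box while its deck is still up: lay the two spacer sticks on the two dark lines of the deck, then lay every circuit module on the bench across both sticks, side by side, flat and clear of the deck, with its white connector towards the box's black index strip. Then fit the loose crank on the square shaft end, wind it clockwise (seen from above) for several turns until the deck is fully down at its stop, and stand the crank back on its rubber pad. Leave the other things on the bench alone; if something gets knocked or slips on the way, put it right.

Things in the scene. Friction and masses are not known exactly. Their poses are not given: they have to be found in the camera images.
- dryer: fixed aluminium drying box, open at the top, 112 (x) x 206 (y) outside, walls 4, rim 60 above the bench; origin on the bench under the box's centre. y runs along the box to the grey drive post (52 square) against its +y end; x points to the long side with the index strip (away from the robot, give or take the box's yaw)
- index_strip (a point): middle of the black rubber index strip along the outside of the box's +x rim, 60 above the bench; axes as the box
- deck_top (a point): centre of the upper face of the grey lift deck (98 in x, 186 in y) inside the box; axes as the box. The deck top is 62 above the bench with the lift right up and 30 above it fully down. It does not yield to pushing: only the shaft moves it. Keep sticks and modules within the deck's outline, or they catch on the rim when it goes down
- line_near (a point): middle of the thin dark line on the deck at x = -22, which runs along y; moves with the deck
- line_far (a point): the same at x = +22
- deck (a joint): how far the deck has gone down, m: 0 right up, 0.032 at the bottom stop; starts at 0 to 0.008. 8 mm per turn of the shaft
- shaft (a joint): turn of the drive shaft, rad: grows when turned clockwise seen from above, which lowers the deck; starts at 0 to 6.28, stop at 25.13. It stays where it is left and takes about 0.06 N m to turn
- shaft_end (a point): foot of the upright square shaft end on top of the drive post, on its axis, 68 above the bench, 129 from the box's centre along its y; x and y axes square to the flats and turning with the shaft. The square is 12 x 12 and 22 high (the top 3 tapered)
- crank_hub (a point): middle of the boss of the loose steel crank (about 260 g), a 22 x 22 block, 24 to 48 above the crank's underside, to grip from above; this point is 36 above it. z up, x towards the handle. Below it a foot 30 x 30, with a flange 52 x 52 x 5 at the bottom. The arm (16 wide, 16 to 24 above the underside) runs along +x to the handle
- crank_seat (a point): centre of the crank's underside, mouth of its square socket, 13.5 wide and 23.5 deep; meets shaft_end when the crank is fully on (foot resting on the collar round the shaft end). It fits in four positions, a quarter turn apart. Axes as crank_hub
- crank_handle (a point): grip point of the crank's upright black handle, a freely spinning sleeve 16 across whose axis is 45 from the hub's; it reaches from 26 to 84 above the underside, this point is at 64. Axes as crank_hub
- pad_top (a point): centre of the upper face of the crank's fixed rubber pad, 120 x 120 x 1.5
- stick_1_mid (a point): centre of a wooden spacer stick, 160 (its x) x 12 x 12, 30 g; lies at the start on the thin light-blue bench mat (1.6 thick) left of the box
- stick_2_mid (a point): centre of a wooden spacer stick, 160 (its x) x 12 x 12, 30 g; lies at the start on the thin light-blue bench mat (1.6 thick) left of the box
- module_1_mid (a point): a circuit module (may be absent: None throughout), 30 g: green board 64 (its x) x 40 x 3 with a metal can 22 (x) x 18 (y) x 10 high in the middle, to grip from above across its 18, and a white connector 10 x 30 x 9 high along the +x end. Point on the can's axis, 8 above the underside (5 under the can's top); x points to the connector, z up
- module_2_mid (a point): a circuit module (may be absent: None throughout), 30 g: green board 64 (its x) x 40 x 3 with a metal can 22 (x) x 18 (y) x 10 high in the middle, to grip from above across its 18, and a white connector 10 x 30 x 9 high along the +x end. Point on the can's axis, 8 above the underside (5 under the can's top); x points to the connector, z up
- module_3_mid (a point): a circuit module (may be absent: None throughout), 30 g: green board 64 (its x) x 40 x 3 with a metal can 22 (x) x 18 (y) x 10 high in the middle, to grip from above across its 18, and a white connector 10 x 30 x 9 high along the +x end. Point on the can's axis, 8 above the underside (5 under the can's top); x points to the connector, z up
- module_4_mid (a point): a circuit module (may be absent: None throughout), 30 g: green board 64 (its x) x 40 x 3 with a metal can 22 (x) x 18 (y) x 10 high in the middle, to grip from above across its 18, and a white connector 10 x 30 x 9 high along the +x end. Point on the can's axis, 8 above the underside (5 under the can's top); x points to the connector, z up
- pliers: pliers with red handles, 76x150x14, origin under its centre; a bystander, to be left alone
- bearing_ring: plain white bearing ring, 60 across, 10 high, origin under its centre; a bystander, to be left alone
- red_driver: small screwdriver with a dark blue and red handle, 17x120x17, origin under its centre; a bystander, to be left alone
Not all that is in view belongs to the job. Leave any green look-alike of the part that bears stick_1_mid alone.

How it is judged:
On the way, in this order (a step that is already met when the one before it is completed fails the run):
1. sticks on their lines and every module across both sticks, connector to the index strip, with the deck still up (((horizontal distance between stick_1_mid and line_near below 0.012 m and horizontal distance between stick_2_mid and line_far below 0.012 m) or (horizontal distance between stick_2_mid and line_near below 0.012 m and horizontal distance between stick_1_mid and line_far below 0.012 m)) and angle between the x axis of each of stick_1_mid, stick_2_mid and the y axis of deck_top, either way round below 0.15 rad and z of stick_1_mid in the frame of deck_top between 0.002 and 0.01 m and z of stick_2_mid in the frame of deck_top between 0.002 and 0.01 m and x of module_1_mid in the frame of deck_top between -0.012 and 0.012 m and y of module_1_mid in the frame of deck_top between -0.066 and 0.066 m and z of module_1_mid in the frame of deck_top between 0.0165 and 0.0235 m and angle between each of module_1_mid, module_2_mid, module_3_mid, module_4_mid's own z axis and vertical below 0.1 rad and angle between the x axis of each of module_1_mid, module_2_mid, module_3_mid, module_4_mid and the x axis of deck_top, either way round below 0.26 rad and x of index_strip in the frame of module_1_mid above 0.02 m and x of module_2_mid in the frame of deck_top between -0.012 and 0.012 m and y of module_2_mid in the frame of deck_top between -0.066 and 0.066 m and z of module_2_mid in the frame of deck_top between 0.0165 and 0.0235 m and x of index_strip in the frame of module_2_mid above 0.02 m and x of module_3_mid in the frame of deck_top between -0.012 and 0.012 m and y of module_3_mid in the frame of deck_top between -0.066 and 0.066 m and z of module_3_mid in the frame of deck_top between 0.0165 and 0.0235 m and x of index_strip in the frame of module_3_mid above 0.02 m and x of module_4_mid in the frame of deck_top between -0.012 and 0.012 m and y of module_4_mid in the frame of deck_top between -0.066 and 0.066 m and z of module_4_mid in the frame of deck_top between 0.0165 and 0.0235 m and x of index_strip in the frame of module_4_mid above 0.02 m and value of joint deck below 0.01 m), for 0.2 s.
2. the deck more than half way down, with the crank on the shaft (distance between crank_seat and shaft_end below 0.01 m and angle between crank_seat's own z axis and vertical below 0.2 rad and value of joint deck above 0.018 m), for 0.1 s.
3. the deck fully down, with the crank still on the shaft (distance between crank_seat and shaft_end below 0.01 m and angle between crank_seat's own z axis and vertical below 0.2 rad and value of joint deck above 0.03 m), for 0.1 s.
At the end, for the whole second after the job is handed in: Deck within 2 mm of its stop; a stick on each line (12 mm, 0.15 rad); all modules level across both sticks, clear of the deck (12 mm of its middle across, 66 mm along, square to 0.26 rad), connectors to the index strip; crank upright on its pad, hub within 35 mm of the centre (((horizontal distance between stick_1_mid and line_near below 0.012 m and horizontal distance between stick_2_mid and line_far below 0.012 m) or (horizontal distance between stick_2_mid and line_near below 0.012 m and horizontal distance between stick_1_mid and line_far below 0.012 m)) and angle between the x axis of each of stick_1_mid, stick_2_mid and the y axis of deck_top, either way round below 0.15 rad and z of stick_1_mid in the frame of deck_top between 0.002 and 0.01 m and z of stick_2_mid in the frame of deck_top between 0.002 and 0.01 m and x of module_1_mid in the frame of deck_top between -0.012 and 0.012 m and y of module_1_mid in the frame of deck_top between -0.066 and 0.066 m and z of module_1_mid in the frame of deck_top between 0.0165 and 0.0235 m and angle between each of module_1_mid, module_2_mid, module_3_mid, module_4_mid, crank_hub's own z axis and vertical below 0.1 rad and angle between the x axis of each of module_1_mid, module_2_mid, module_3_mid, module_4_mid and the x axis of deck_top, either way round below 0.26 rad and x of index_strip in the frame of module_1_mid above 0.02 m and x of module_2_mid in the frame of deck_top between -0.012 and 0.012 m and y of module_2_mid in the frame of deck_top between -0.066 and 0.066 m and z of module_2_mid in the frame of deck_top between 0.0165 and 0.0235 m and x of index_strip in the frame of module_2_mid above 0.02 m and x of module_3_mid in the frame of deck_top between -0.012 and 0.012 m and y of module_3_mid in the frame of deck_top between -0.066 and 0.066 m and z of module_3_mid in the frame of deck_top between 0.0165 and 0.0235 m and x of index_strip in the frame of module_3_mid above 0.02 m and x of module_4_mid in the frame of deck_top between -0.012 and 0.012 m and y of module_4_mid in the frame of deck_top between -0.066 and 0.066 m and z of module_4_mid in the frame of deck_top between 0.0165 and 0.0235 m and x of index_strip in the frame of module_4_mid above 0.02 m and value of joint deck above 0.03 m and horizontal distance between crank_hub and pad_top below 0.035 m and z of crank_hub in the frame of pad_top between 0.03 and 0.042 m); the robot touches nothing.
It fails at once if a bystander is pushed more than 30 mm (distance of any of pliers, bearing_ring, red_driver from where it was at the start of the episode above 0.03 m).
Of module_1, module_2, module_3, module_4 only 2 to 3 are there at a start; the rules pass over those that are not, and their reading is None.
At some moment in a run one of crank may be knocked a few centimetres aside while the robot is not near it.
Once in a run the grip may slacken for a moment while it holds something.
It also fails if it takes over 210 s, if anything falls off the work surface, if the arm or the gripper's body presses on something with over 40 N, if the wrist force passes 120 N, or if a joint passes its speed limit or range.

## Working session

There is one attempt and no reset: what is moved stays moved. The work goes in short steps, Python scripts to look and compute and a tool call to move; the robot and the scene stay as the last step left them, time stands still between calls to the robot, and variables do not carry over. Pictures are saved under pics/ and viewed, at most 17 in all, crops included, and the job is handed in when it is done.

Besides the shell and the picture viewer there is one more tool, called after ">>>" in YAML: its name, and indented under it one key for each argument. play_rows: Moves the arm, as the interface text tells. Its arguments: {"type":"object","properties":{"steps":{"type":"array"},"claw":{"type":"number"}},"required":["steps"]}

```bash
ls; mkdir -p pics; cat > h.py <<'E'
import numpy as np,cv2
from scipy.spatial.transform import Rotation as R
from plant import manip,vision,order
def q2R(q): return R.from_quat([q[1],q[2],q[3],q[0]]).as_matrix()
def cam(name):
    i=vision.camera_info(name); K=np.array(i['K'])
    if name=='wrist':
        s=manip.state(); T=np.eye(4);T[:3,:3]=q2R(s['tool_rot']);T[:3,3]=s['tool_pos'];T=T@np.array(i['T_tool_cam'])
        return K,i['k1'],T[:3,3],T[:3,:3]
    o=np.array(i['orientation']); 
    return K,i['k1'],np.array(i['eye']),(q2R(o) if o.size==4 else o)
def rays(c,uv):
    K,k1,e,Rm=c; uv=np.atleast_2d(np.array(uv,float))
    d=np.c_[(uv[:,0]-K[0,2])/K[0,0],(uv[:,1]-K[1,2])/K[1,1]]; p=d.copy()
    for _ in range(20): p=d/(1+k1*(p**2).sum(1,keepdims=True))
    return np.c_[p,np.ones(len(p))]@Rm.T
def plane(c,uv,z):
    r=rays(c,uv); return c[2]+r*((z-c[2][2])/r[:,2:3])
def proj(c,P):
    K,k1,e,Rm=c; p=(np.atleast_2d(P)-e)@Rm; p=p[:,:2]/p[:,2:3]; p=p*(1+k1*(p**2).sum(1,keepdims=True))
    return p*[K[0,0],K[1,1]]+[K[0,2],K[1,2]]
def totool(dw):
    return q2R(manip.state()['tool_rot']).T@np.array(dw)*1000
E
python3 - <<'E'
from h import *
for n in ['scene','top','wrist']:
    c=cam(n); im,d=vision.grab_frame(n); cv2.imwrite(f'pics/{n}0.png',im); np.save(f'pics/{n}0.npy',d); print(n,c)
print(manip.state())
E
```

```text
pics
scene (array([[491.11482055,   0.        , 275.53261452],
       [  0.        , 491.11482055, 214.86657757],
       [  0.        ,   0.        ,   1.        ]]), -0.03276630911321296, array([-0.27074185,  0.97747085,  1.0758738 ]), array([[-0.75980957, -0.40306291,  0.51012715],
       [-0.65000129,  0.45440861, -0.60910684],
       [ 0.0137022 , -0.79438851, -0.60725542]]))
top (array([[484.87576036,   0.        , 277.53822162],
       [  0.        , 484.87576036, 208.7507275 ],
       [  0.        ,   0.        ,   1.        ]]), -0.1551204831020224, array([ 0.30952909, -0.01059098,  1.39448519]), array([[-0.01934833, -0.98407674,  0.17668792],
       [-0.99976411,  0.01729874, -0.01313323],
       [ 0.00986763, -0.17690034, -0.9841793 ]]))
wrist (array([[315.25917993,   0.        , 277.80047206],
       [  0.        , 315.25917993, 202.81022019],
       [  0.        ,   0.        ,   1.        ]]), -0.02180491360860822, array([ 0.21536357, -0.59184488,  0.37235195]), array([[ 0.23383668, -0.93536893, -0.2653401 ],
       [-0.97227331, -0.22558859, -0.0615987 ],
       [-0.00224019,  0.27238713, -0.96218513]]))
{'time': 0.15, 'joint_pos': array([-1.45297920e+00,  5.32078574e-02,  1.61395479e+00, -4.74634491e-06,
        1.47601215e+00, -1.19014692e-01]), 'joint_vel': array([ 0.00107351, -0.00463258, -0.00493267,  0.0004211 ,  0.00083577,
       -0.0016057 ]), 'joint_efforts': array([ 6.44931788e-04, -3.94239914e+01, -3.70722771e+01, -5.81002519e-05,
        4.61958552e-03, -9.38610555e-06]), 'tool_pos': array([ 0.14657347, -0.60707678,  0.23035803]), 'tool_rot': array([-7.91073141e-04,  9.92996688e-01,  1.18139547e-01, -1.88866183e-06]), 'contact_force': array([ 0.21263773, -0.20916727,  0.57297331]), 'ft_torque': array([ 0.05936599,  0.03610589, -0.03724694]), 'grasp_force': 0.0, 'gripper_width': 0.9957926113859255}
```

View pics/top0.png

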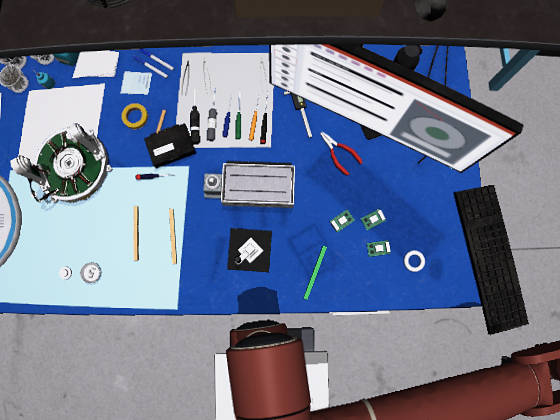

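View pics/scene0.png

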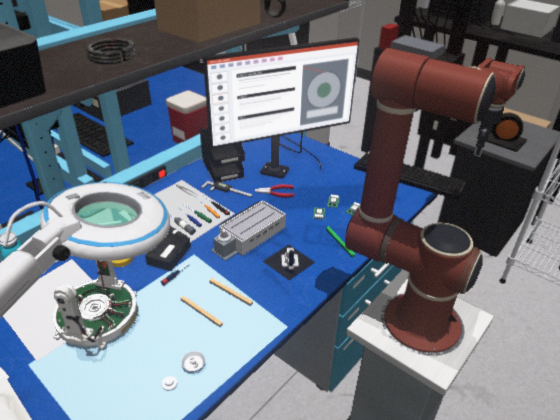

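The top view shows the box at (258,184) with its post at (213,185), sticks at (136,233) and (172,236), and the crank on its pad at (249,250). Three modules are at (342,219), (373,219) and (378,248), with the green look-alike at (315,272).

```bash
python3 - <<'E'
from h import *
c=cam('top'); im=cv2.imread('pics/top0.png'); d=np.load('pics/top0.npy')
hsv=cv2.cvtColor(im,cv2.COLOR_BGR2HSV)
def rect(mask,z,amin,amax,name):
    n,l,s,ce=cv2.connectedComponentsWithStats(mask.astype(np.uint8))
    for i in range(1,n):
        if amin<s[i,4]<amax:
            v,u=np.nonzero(l==i); P=plane(c,np.c_[u,v],z)[:,:2]
            (cx,cy),(w,h),a=cv2.minAreaRect((P*1000).astype(np.float32)); 
            print(name,ce[i].round(1),s[i,4],'ctr',round(cx,1),round(cy,1),'size',round(w,1),round(h,1),'ang',round(a,1))
H,S,V=[hsv[...,k] for k in range(3)]
rect((H>8)&(H<25)&(S>70)&(V>120),.012,100,600,'stick')
rect((H>40)&(H<90)&(S>80)&(V>50)&(np.arange(420)[:,None]>200),.003,60,900,'green')
m=(V<60); rect(m,.0015,800,3000,'dark')
gray=(S<60)&(V>90); rect(gray[:, :] & (np.arange(420)[:,None]>155)&(np.arange(420)[:,None]<210)&(np.arange(560)[None]>200)&(np.arange(560)[None]<300),.062,300,5000,'box')
def big(u0,v0,w,h,k): return cv2.resize(im[v0:v0+h,u0:u0+w],None,fx=k,fy=k,interpolation=cv2.INTER_CUBIC)
a=big(195,155,110,60,5); b=big(220,225,60,50,5); e=big(325,205,70,55,5)
out=np.zeros((590,660,3),np.uint8); out[:300,:550]=a; out[300:550,:300]=b; out[300:575,305:655]=e
cv2.imwrite('pics/c1.png',out)
# depth-based heights at points
K=c[0]
for uv in [(258,184),(213,185),(249,250),(232,240),(342,219),(155,177),(136,233)]:
    r=rays(c,uv)[0]; loc=d[uv[1],uv[0]]; P=c[2]+r*loc; print(uv,P.round(3))
E
```

```text
stick [134.  115.3] 276 ctr 855.6 404.1 size 76.2 75.3 ang 2.6
stick [252.7 125.8] 120 ctr 814.8 40.2 size 13.0 91.1 ang 79.8
stick [135.2 232.3] 182 ctr 494.2 384.8 size 158.5 9.1 ang 1.7
stick [172.3 235.5] 206 ctr 485.4 276.3 size 155.5 11.1 ang 4.5
green [343.1 219.4] 148 ctr 521.7 -215.6 size 38.0 63.6 ang 32.4
green [371.1 219.9] 156 ctr 523.1 -305.8 size 38.6 59.9 ang 26.6
green [376.3 248.3] 162 ctr 438.4 -318.1 size 38.9 61.4 ang 6.9
green [314.5 272.8] 257 ctr 373.6 -132.1 size 13.4 161.3 ang 67.8
dark [172.3 143.9] 1390 ctr 766.7 279.3 size 107.0 162.7 ang 19.5
dark [249.5 249.7] 1282 ctr 441.0 54.1 size 119.0 119.2 ang 84.8
dark [264.9 339.8] 1483 ctr 118.4 -6.2 size 248.0 250.1 ang 7.2
dark [426.7 384.6] 2420 ctr 33.6 -390.5 size 61.4 980.4 ang 10.2
box [252.7 183.8] 3023 ctr 623.8 51.6 size 255.3 114.1 ang 87.0
(258, 184) [0.621 0.025 0.058]
(213, 185) [0.619 0.152 0.066]
(249, 250) [0.436 0.053 0.05 ]
(232, 240) [ 0.471  0.104 -0.002]
(342, 219) [ 0.525 -0.215  0.01 ]
(155, 177) [0.659 0.331 0.012]
(136, 233) [0.493 0.383 0.013]
```

View pics/c1.png

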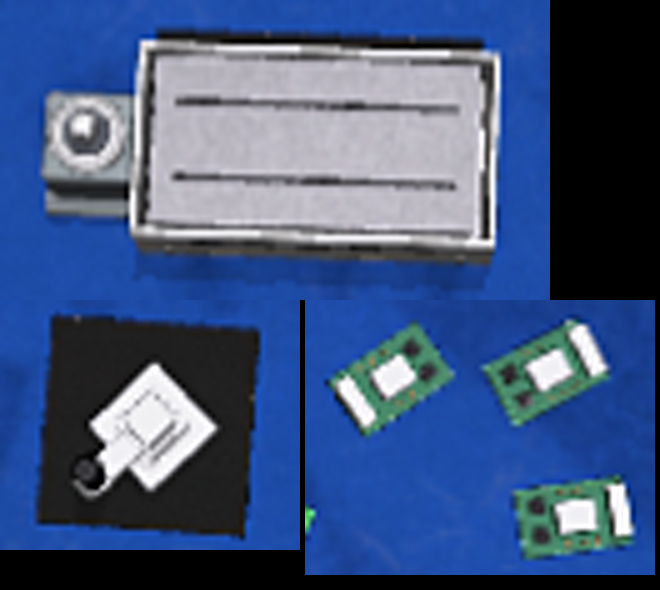

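The crop shows deck lines from (230,175.5)-(286.5,176.5) (far) and (229.5,190.5)-(286,192) (near), with the post at left. The crank handle points to the lower left. One module's connector points lower left, the other two point right.

```bash
cat >> h.py <<'E'
def wrap(a): return (a+180)%360-180
def psi():
    M=q2R(manip.state()['tool_rot']); return np.degrees(np.arctan2(M[1,0],M[0,0]))
def row(x,y,z,ps):
    """row (tool axes, mm/deg) from the present pose to tool-down pose with tool x at yaw ps deg"""
    s=manip.state(); M=q2R(s['tool_rot']); t=np.radians(ps)
    G=np.array([[np.cos(t),np.sin(t),0],[np.sin(t),-np.cos(t),0],[0,0,-1]])
    d=M.T@(np.array([x,y,z])-s['tool_pos'])*1000
    r=R.from_matrix(M.T@G).as_rotvec(degrees=True)
    q1=np.degrees(np.arctan2(y,x)); print('row',d.round(1),r.round(2),'q6 goal',round(wrap(q1+90-ps),1),'q6 now',round(np.degrees(s['joint_pos'][5]),1))
E
python3 - <<'E'
from h import *
c=cam('top'); im=cv2.imread('pics/top0.png'); g=cv2.cvtColor(im,cv2.COLOR_BGR2GRAY)
f=lambda x,y:(195+x/5-.4,155+y/5-.4)
P=plane(c,[f(175,102),f(458,108),f(173,177),f(455,186)],.059)*1000
print(P.round(1)); 
for a,b in((0,1),(2,3)): v=P[a]-P[b]; print(np.linalg.norm(v),np.degrees(np.arctan2(v[1],v[0]))-90)
print('deck centre',P.mean(0))
print('post', plane(c,[f(85,128)],.09)*1000)
print('rim corners',(plane(c,[f(142,45),f(497,56),f(492,243),f(133,238)],.06)*1000).round(1))
row(.490,.384,.20,1.7)
E
```

```text
[[649.  105.7  59. ]
 [642.6 -54.8  59. ]
 [605.4 106.9  59. ]
 [597.4 -52.1  59. ]]
160.6353557712578 -2.268470277175666
159.1285527670407 -2.883062101918412
deck centre [623.59588966  26.43640358  59.        ]
post [[627.22758222 152.98642669  90.        ]]
rim corners [[682.6 124.5  60. ]
 [672.5 -77.7  60. ]
 [564.2 -72.   60. ]
 [570.6 129.3  60. ]]
row [ 566.4 -882.8   31.8] [-0.09 -0.   11.87] q6 goal 126.4 q6 now -6.8
```

>>> play_rows:
  steps:
    - [[390,-325,0,0,0,0],[390,-325,0,0,0,0],[390,-325,0,0,0,0],[390,-325,0,0,0,0],[390,-325,0,0,0,0],[390,-325,0,0,0,0],[390,-325,0,0,0,0],[390,-325,0,0,0,0],[390,-325,0,0,0,0],[390,-325,0,0,0,0],[390,-325,0,0,0,0],[390,-325,0,0,0,0]]
  claw: 0.0

```text
time: 1.15
tool_pos: [0.4456, -0.2043, 0.2312]
tool_rot: [0.0, 0.993, 0.118, 0.0]
contact_force: [1.3, -0.6, 1.0]
gripper_width: 0.502
grasp_force: 0.0
```

>>> play_rows:
  steps:
    - [[176,-558,30,0,0,11.9],[176,-558,30,0,0,11.9],[176,-558,30,0,0,11.9],[176,-558,30,0,0,11.9],[176,-558,30,0,0,11.9],[176,-558,30,0,0,11.9],[176,-558,30,0,0,11.9],[176,-558,30,0,0,11.9],[176,-558,30,0,0,11.9],[176,-558,30,0,0,11.9],[176,-558,30,0,0,11.9],[176,-558,30,0,0,11.9]]

```text
time: 2.15
tool_pos: [0.4784, 0.2902, 0.2055]
tool_rot: [0.0, 1.0, 0.015, -0.0]
contact_force: [0.8, -1.4, -0.0]
gripper_width: 0.499
grasp_force: 0.0
```

```bash
python3 - <<'E'
from h import *
print(manip.state()['tool_pos'],psi())
row(.490,.384,.20,1.7)
c=cam('wrist'); im,d=vision.grab_frame('wrist'); cv2.imwrite('pics/w1.png',im)
E
```

```text
[0.47841518 0.29019805 0.20553347] 1.6947034747529215
row [ 14.4 -93.4   5.5] [ 0.01  0.01 -0.01] q6 goal 126.4 q6 now 111.9
```

View pics/w1.png

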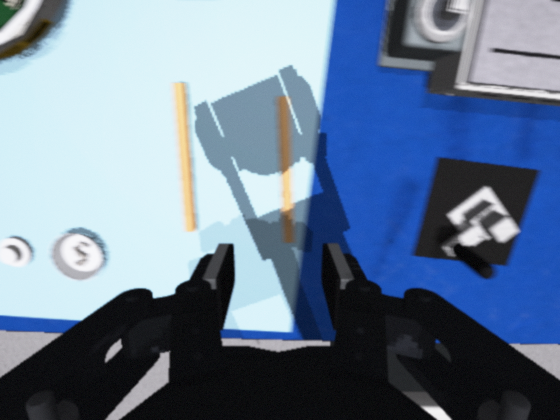

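The wrist view shows the two sticks at (185,157) and (287,168), slightly blurred by motion. The crank is on its pad at (478,212).

```bash
cat >> h.py <<'E'
def sticks(z=.012):
    c=cam('wrist'); im,_=vision.grab_frame('wrist'); hsv=cv2.cvtColor(im,cv2.COLOR_BGR2HSV); H,S,V=cv2.split(hsv)
    m=((H>8)&(H<25)&(S>70)&(V>90)).astype(np.uint8); n,l,s,ce=cv2.connectedComponentsWithStats(m); out=[]
    for i in range(1,n):
        if s[i,4]>400:
            v,u=np.nonzero(l==i); P=(plane(c,np.c_[u,v],z)[:,:2]*1000).astype(np.float32)
            r=cv2.minAreaRect(P); b=cv2.boxPoints(r); e=[b[1]-b[0],b[2]-b[1]]; e=max(e,key=np.linalg.norm); a=np.degrees(np.arctan2(e[1],e[0]))
            print('stick',ce[i].round(0),'ctr',np.round(r[0],1),np.round(r[1],1),'ang',round(a,1))
    return im
E
python3 - <<'E'
from h import *
sticks(); row(.486,.276,.10,4.5)
E
```

```text
stick [194. 155.] ctr [497.1 385.8] [157.9  12. ] ang 1.9
stick [295. 167.] ctr [486.4 277.7] [158.   11.2] ang 4.3
row [  7.8  17.  104.7] [-0.06  0.11 -2.48] q6 goal 115.1 q6 now 111.8
```

```bash
python3 - <<'E'
from h import *
row(.486,.2775,.004,4.4)
E
```

```text
row [  8.   15.6 200.7] [-0.06  0.11 -2.38] q6 goal 115.3 q6 now 111.8
```

>>> play_rows:
  steps:
    - [[8,15.5,100,0,0,-2.4],[8,15.5,100,0,0,-2.4],[8,15.5,100,0,0,-2.4],[8,15.5,160,0,0,-2.4],[8,15.5,160,0,0,-2.4],[8,15.5,185,0,0,-2.4],[8,15.5,198,0,0,-2.4],[8,15.5,198,0,0,-2.4],[8,15.5,198,0,0,-2.4]]

```text
time: 3.0
tool_pos: [0.4871, 0.2724, 0.0077]
tool_rot: [0.0, 0.999, 0.035, -0.001]
contact_force: [0.4, 0.4, 0.2]
gripper_width: 0.502
grasp_force: 0.0
```

>>> play_rows:
  steps:
    - [[0,0,0,0,0,0],[0,0,0,0,0,0],[0,0,0,0,0,0],[0,0,0,0,0,0],[0,0,0,0,0,0],[0,0,0,0,0,0],[0,0,0,0,0,0],[0,0,0,0,0,0]]
  claw: -1

```text
time: 3.67
tool_pos: [0.4891, 0.2734, 0.0102]
tool_rot: [-0.001, 0.999, 0.036, 0.002]
contact_force: [-0.8, -0.9, 6.6]
gripper_width: 0.102
grasp_force: 58.8
```

```bash
python3 - <<'E'
from h import *
s=manip.state(); print(s['tool_pos'],psi(),s['gripper_width'],s['grasp_force'])
t=np.radians(-2.6); ex=np.array([np.cos(t),np.sin(t)]);ey=np.array([-np.sin(t),np.cos(t)]); C=np.array([.6233,.0263])
p=C+.022*ex; row(*p,.16,87.4)
E
```

```text
[0.48905857 0.27343049 0.01024239] 4.075388226045064 0.10151509933801263 58.84317755699158
row [ 138.7  258.5 -149.5] [  0.1   -0.2  -83.32] q6 goal 4.8 q6 now 107.5
```

>>> play_rows:
  steps:
    - [[0,0,-20,0,0,0],[0,0,-60,0,0,0],[0,0,-100,0,0,0],[0,0,-150,0,0,0],[0,0,-150,0,0,0],[0,0,-150,0,0,0]]

```text
time: 4.17
tool_pos: [0.4904, 0.274, 0.1638]
tool_rot: [-0.002, 0.999, 0.036, 0.005]
contact_force: [0.8, -0.6, -1.1]
gripper_width: 0.103
grasp_force: 58.7
```

```bash
python3 - <<'E'
from h import *
s=manip.state(); print(s['tool_pos'],psi(),s['gripper_width'],s['grasp_force'],s['contact_force'])
im,d=vision.grab_frame('wrist'); cv2.imwrite('pics/w2.png',im); ims,_=vision.grab_frame('scene'); cv2.imwrite('pics/s2.png',ims)
c=cam('wrist');print(proj(c,[s['tool_pos']]))
cs=cam('scene'); p=proj(cs,[s['tool_pos']])[0]; print(p)
u,v=p.astype(int); cr=cv2.resize(ims[v-60:v+50,u-70:u+70],None,fx=4,fy=4,interpolation=cv2.INTER_CUBIC); cv2.circle(cr,(int((p[0]-u+70)*4),int((p[1]-v+60)*4)),3,(0,0,255),-1); cv2.imwrite('pics/s2c.png',cr)
E
```

```text
[0.49036875 0.27402577 0.16380588] 4.074918586482416 0.10349875881397871 58.70096504688263 [ 0.78035026 -0.57225935 -1.08537935]
[[273.73976692 261.39985384]]
[227.69933661 250.00450958]
```

View pics/s2c.png

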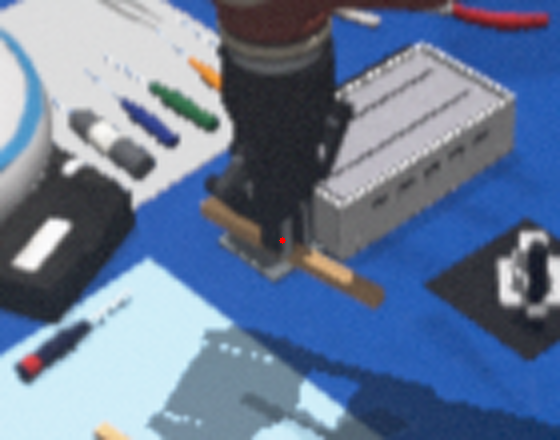

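The scene crop shows the stick held level in the fingers, with its centre near the projected TCP (red dot).

```bash
python3 - <<'E'
from h import *
s=manip.state(); print(s['time'],s['tool_pos'],psi(),s['contact_force'],s['joint_vel'].round(3))
M=q2R(s['tool_rot']);print(M.round(4))
t=np.radians(-2.6); ex=np.array([np.cos(t),np.sin(t)]);C=np.array([.6233,.0263])
p=C+.022*ex; row(*p,.16,87.4)
E
```

```text
4.2667 [0.48716464 0.27269447 0.15760002] 4.068867648002625 [-0.24507451 -0.23967197  0.71035056] [-0.001  0.031  0.043  0.     0.002 -0.   ]
[[ 0.9975  0.071   0.    ]
 [ 0.071  -0.9975  0.    ]
 [ 0.     -0.     -1.    ]]
row [140.2 258.   -2.4] [  0.    -0.   -83.33] q6 goal 4.8 q6 now 107.5
```

>>> play_rows:
  steps:
    - [[140,258,-20,0,0,-83.3],[140,258,-20,0,0,-83.3],[140,258,-20,0,0,-83.3],[140,258,-20,0,0,-83.3],[140,258,-20,0,0,-83.3],[140,258,-20,0,0,-83.3],[140,258,-20,0,0,-83.3],[140,258,-20,0,0,-83.3],[140,258,-20,0,0,-83.3],[140,258,-20,0,0,-83.3],[140,258,-20,0,0,-83.3],[140,258,-20,0,0,-83.3]]

```text
time: 5.27
tool_pos: [0.6436, 0.0251, 0.1736]
tool_rot: [-0.002, 0.721, 0.693, -0.002]
contact_force: [-0.1, 0.2, 0.3]
gripper_width: 0.109
grasp_force: 58.8
```

>>> play_rows:
  steps:
    - [[0,0,0,0,0,0],[0,0,0,0,0,0],[0,0,0,0,0,0]]

```text
time: 5.52
tool_pos: [0.6444, 0.0254, 0.1759]
tool_rot: [-0.001, 0.724, 0.69, -0.001]
contact_force: [-0.4, 0.4, 0.9]
gripper_width: 0.106
grasp_force: 58.8
```

```bash
python3 - <<'E'
from h import *
s=manip.state(); print(s['tool_pos'],psi(),s['gripper_width'],s['grasp_force'],s['contact_force'])
t=np.radians(-2.6); ex=np.array([np.cos(t),np.sin(t)]);C=np.array([.6233,.0263])
p=C+.022*ex; row(*p,.072,87.4)
c=cam('wrist'); im,d=vision.grab_frame('wrist'); cv2.imwrite('pics/w3.png',im); np.save('pics/w3.npy',d)
E
```

```text
[0.64444793 0.02544619 0.1759122 ] 87.23701174968568 0.10598505135524651 58.781840801239014 [-0.36410356  0.36834528  0.86825   ]
row [-1.000e-01  1.200e+00  1.039e+02] [-0.18 -0.   -0.16] q6 goal 4.8 q6 now -1.6
```

View pics/w3.png

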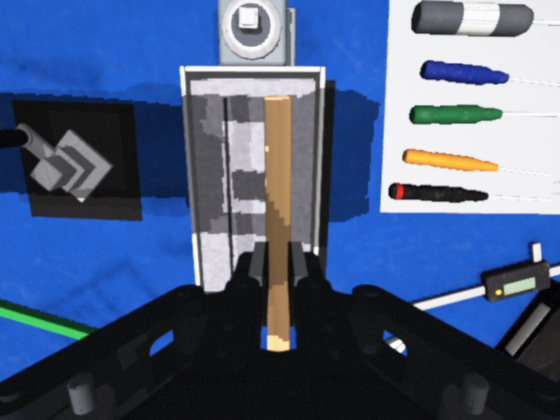

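The wrist view shows the stick aligned along the deck and covering the far line at x≈278. The near line is at (225,180), the square shaft end at (248,16), and the crank on its pad at (65,160).

```bash
cat >> h.py <<'E'
def pt(c,d,u,v,k=2):
    z=np.median(d[v-k:v+k+1,u-k:u+k+1]); return c[2]+rays(c,(u,v))[0]*z
E
python3 - <<'E'
from h import *
c=cam('wrist'); d=np.load('pics/w3.npy'); im=cv2.imread('pics/w3.png')
for u,v in [(245,110),(240,140),(210,150),(300,110),(205,95),(250,68),(60,120),(270,40),(278,120),(278,180)]: print((u,v),pt(c,d,u,v).round(4))
cr=cv2.resize(im[0:80,180:340],None,fx=5,fy=5,interpolation=cv2.INTER_CUBIC); cv2.imwrite('pics/w3c.png',cr)
print(plane(c,[(248,16)],.089), plane(c,[(255,24)],.069))
for (u,v) in [(223,100),(227,230)]: print(plane(c,[(u,v)],.058))
for (u,v) in [(184,69),(324,68)]: print('rim',plane(c,[(u,v)],.06))
E
```

```text
(245, 110) [0.6235 0.0979 0.0581]
(240, 140) [0.6176 0.0746 0.0577]
(210, 150) [0.5923 0.0677 0.0578]
(300, 110) [0.6671 0.0957 0.058 ]
(205, 95) [0.5929 0.1108 0.0582]
(250, 68) [0.6298 0.1285 0.0599]
(60, 120) [0.4346 0.0991 0.0013]
(270, 40) [0.6462 0.1458 0.0673]
(278, 120) [0.6495 0.0912 0.1791]
(278, 180) [0.6482 0.0651 0.1795]
[[0.63297444 0.1563404  0.089     ]] [[0.63613699 0.15638787 0.069     ]]
[[0.60669166 0.1063174  0.058     ]]
[[ 0.59983121 -0.00271145  0.058     ]]
rim [[0.57926322 0.13039107 0.06      ]]
rim [[0.68623749 0.12574626 0.06      ]]
```

View pics/w3c.png

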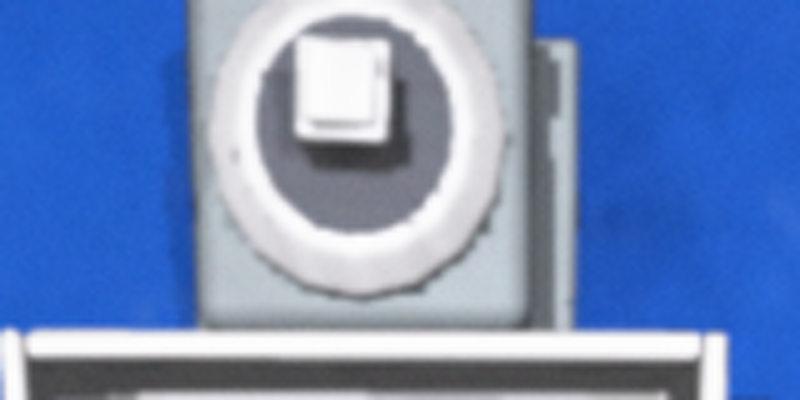

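The shaft square is at about (248,16) in the full picture, its flats nearly parallel to the box. The deck is at z≈0.058. Now lowering the stick.

>>> play_rows:
  steps:
    - [[0,1.5,30,0,0,0],[0,1.5,60,0,0,0],[0,1.5,90,0,0,0],[0,1.5,100,0,0,0],[0,1.5,104,0,0,0],[0,1.5,107,0,0,0],[0,1.5,108,0,0,0],[0,1.5,108,0,0,0],[0,1.5,108,0,0,0],[0,1.5,108,0,0,0]]

```text
time: 6.4
tool_pos: [0.6479, 0.0252, 0.0717]
tool_rot: [0.001, 0.723, 0.691, 0.001]
contact_force: [-0.5, 0.8, -0.5]
gripper_width: 0.105
grasp_force: 58.8
```

>>> play_rows:
  steps:
    - [[0,0,0,0,0,0],[0,0,0,0,0,0],[0,0,0,0,0,0],[0,0,-20,0,0,0],[0,0,-60,0,0,0],[0,0,-100,0,0,0],[0,0,-120,0,0,0],[0,0,-120,0,0,0],[0,0,-120,0,0,0],[0,0,-120,0,0,0]]
  claw: -0.4

```text
time: 7.23
tool_pos: [0.6462, 0.0253, 0.1888]
tool_rot: [-0.001, 0.723, 0.691, -0.001]
contact_force: [-0.6, 0.3, 0.2]
gripper_width: 0.302
grasp_force: 0.0
```

```bash
python3 - <<'E'
from h import *
s=manip.state(); print(s['tool_pos'],psi(),s['gripper_width'],s['grasp_force'],s['contact_force'])
sticks(.070)
row(.4965,.385,.10,1.9); row(.4965,.385,.0077,1.9)
E
```

```text
[0.64624719 0.02529011 0.18882181] 87.36595398440377 0.30163224441480796 0.0 [-0.60491572  0.32780451  0.15113732]
stick [279. 192.] ctr [648.7  21.7] [158.8  12.5] ang 87.3
stick [438. 159.] ctr [785.8  50.7] [11.3 78.3] ang -10.0
row [ 352.4 -165.3   88.4] [-0.16  0.14 85.47] q6 goal 125.9 q6 now -1.7
row [ 352.4 -165.   180.7] [-0.16  0.14 85.47] q6 goal 125.9 q6 now -1.7
```

>>> play_rows:
  steps:
    - [[352,-165,20,0,0,85.5],[352,-165,20,0,0,85.5],[352,-165,20,0,0,85.5],[352,-165,20,0,0,85.5],[352,-165,20,0,0,85.5],[352,-165,20,0,0,85.5],[352,-165,40,0,0,85.5],[352,-165,60,0,0,85.5],[352,-165,80,0,0,85.5],[352,-165,80,0,0,85.5],[352,-165,80,0,0,85.5],[352,-165,80,0,0,85.5]]
  claw: 0

```text
time: 8.28
tool_pos: [0.4941, 0.3848, 0.1044]
tool_rot: [0.002, 1.0, 0.029, -0.004]
contact_force: [-0.1, -0.5, 0.7]
gripper_width: 0.502
grasp_force: 0.0
```

>>> play_rows:
  steps:
    - [[0,0,0,0,0,0],[0,0,0,0,0,0],[0,0,0,0,0,0]]

```text
time: 8.53
tool_pos: [0.498, 0.384, 0.1091]
tool_rot: [0.0, 1.0, 0.031, -0.001]
contact_force: [0.2, -0.2, 0.1]
gripper_width: 0.502
grasp_force: 0.0
```

```bash
python3 - <<'E'
from h import *
s=manip.state(); print(s['tool_pos'],psi())
sticks(); row(.4965,.385,.0077,1.9)
E
```

```text
[0.49799228 0.38397771 0.10908073] 3.5454325877132504
stick [273. 179.] ctr [513.4 388. ] [125.1  11.6] ang 1.7
row [ -1.7  -1.2 101.8] [0.02 0.03 1.6 ] q6 goal 125.9 q6 now 117.3
```

>>> play_rows:
  steps:
    - [[-2,-2.5,40,0,0,1.6],[-2,-2.5,70,0,0,1.6],[-2,-2.5,90,0,0,1.6],[-2,-2.5,98,0,0,1.6],[-2,-2.5,101,0,0,1.6],[-2,-2.5,101,0,0,1.6],[-2,-2.5,101,0,0,1.6]]

```text
time: 9.17
tool_pos: [0.4974, 0.3875, 0.0108]
tool_rot: [-0.001, 1.0, 0.016, 0.001]
contact_force: [1.3, 0.5, 0.0]
gripper_width: 0.497
grasp_force: 0.0
```

>>> play_rows:
  steps:
    - [[0,0,0,0,0,0],[0,0,0,0,0,0],[0,0,0,0,0,0],[0,0,0,0,0,0],[0,0,0,0,0,0],[0,0,0,0,0,0],[0,0,-30,0,0,0],[0,0,-70,0,0,0],[0,0,-110,0,0,0],[0,0,-150,0,0,0],[0,0,-150,0,0,0],[0,0,-150,0,0,0]]
  claw: -1

```text
time: 10.17
tool_pos: [0.4981, 0.3882, 0.1635]
tool_rot: [-0.002, 1.0, 0.016, 0.003]
contact_force: [0.7, -0.5, -0.8]
gripper_width: 0.105
grasp_force: 58.7
```

```bash
python3 - <<'E'
from h import *
s=manip.state(); print(s['tool_pos'],psi(),s['gripper_width'],s['grasp_force'])
t=np.radians(-2.8); ex=np.array([np.cos(t),np.sin(t)]);C=np.array([.6237,.0263])
p=C-.022*ex; row(*p,.17,87.2)
E
```

```text
[0.49806383 0.38815651 0.16345208] 1.832773072943376 0.10486300084705273 58.654122948646545
row [ 92.1 363.9  -7.3] [  0.12  -0.49 -85.37] q6 goal 5.4 q6 now 119.3
```

>>> play_rows:
  steps:
    - [[93,364,-20,0,0,-85.4],[93,364,-20,0,0,-85.4],[93,364,-20,0,0,-85.4],[93,364,-20,0,0,-85.4],[93,364,-20,0,0,-85.4],[93,364,-20,0,0,-85.4],[93,364,-20,0,0,-85.4],[93,364,-20,0,0,-85.4],[93,364,-20,0,0,-85.4],[93,364,-20,0,0,-85.4],[93,364,-20,0,0,-85.4],[93,364,-20,0,0,-85.4]]

```text
time: 11.17
tool_pos: [0.5997, 0.0242, 0.1764]
tool_rot: [-0.001, 0.742, 0.671, -0.001]
contact_force: [-0.6, 1.7, -0.7]
gripper_width: 0.102
grasp_force: 58.7
```

>>> play_rows:
  steps:
    - [[0,0,0,0,0,0],[0,0,0,0,0,0],[0,0,0,0,0,0],[0,0,0,0,0,0]]

```text
time: 11.5
tool_pos: [0.6002, 0.0265, 0.1781]
tool_rot: [-0.0, 0.743, 0.669, -0.0]
contact_force: [0.5, -0.1, -0.6]
gripper_width: 0.1
grasp_force: 58.7
```

```bash
python3 - <<'E'
from h import *
s=manip.state(); print(s['tool_pos'],psi(),s['gripper_width'],s['grasp_force'])
t=np.radians(-2.8); ex=np.array([np.cos(t),np.sin(t)]);C=np.array([.6237,.0263])
p=C-.022*ex; row(*p,.0676,87.2)
c=cam('wrist'); im=sticks(s['tool_pos'][2]+.0034)
im,d=vision.grab_frame('wrist')
print(pt(c,d,278,120),pt(c,d,278,180))
E
```

```text
[0.60019417 0.02645115 0.17813703] 84.01679108288637 0.09964435257928689 58.734267354011536
row [  1.1   1.6 110.5] [-0.07 -0.   -3.18] q6 goal 5.4 q6 now 1.4
stick [278. 213.] ctr [603.   38.5] [129.4  11.6] ang 84.1
stick [335. 189.] ctr [630.8  53.9] [88.5  6.7] ang 86.8
stick [491. 147.] ctr [701.8  70.6] [ 6.3 43.9] ang -10.4
[0.60870246 0.09188743 0.18006043] [0.60593669 0.06566287 0.17995986]
```

>>> play_rows:
  steps:
    - [[1,1.5,30,0,0,-3.2],[1,1.5,60,0,0,-3.2],[1,1.5,90,0,0,-3.2],[1,1.5,100,0,0,-3.2],[1,1.5,105,0,0,-3.2],[1,1.5,108,0,0,-3.2],[1,1.5,109,0,0,-3.2],[1,1.5,109,0,0,-3.2],[1,1.5,109,0,0,-3.2],[1,1.5,109,0,0,-3.2]]

```text
time: 12.43
tool_pos: [0.6033, 0.0268, 0.0716]
tool_rot: [0.001, 0.724, 0.69, 0.001]
contact_force: [0.6, -0.2, -0.1]
gripper_width: 0.104
grasp_force: 58.8
```

>>> play_rows:
  steps:
    - [[0,0,0,0,0,0],[0,0,0,0,0,0],[0,0,0,0,0,0],[0,0,-20,0,0,0],[0,0,-60,0,0,0],[0,0,-100,0,0,0],[0,0,-140,0,0,0],[0,0,-140,0,0,0],[0,0,-140,0,0,0],[0,0,-140,0,0,0]]
  claw: -0.4

```text
time: 13.27
tool_pos: [0.602, 0.0268, 0.2097]
tool_rot: [-0.0, 0.724, 0.69, -0.0]
contact_force: [0.1, -0.0, -1.2]
gripper_width: 0.301
grasp_force: 0.0
```

```bash
python3 - <<'E'
from h import *
s=manip.state(); print(s['tool_pos'],psi(),s['gripper_width'],s['grasp_force'],s['contact_force'])
im=sticks(.070); cv2.imwrite('pics/w4.png',im)
row(.523,-.215,.17,122); row(.523,-.306,.17,-63.4); row(.438,-.318,.17,-83.1)
E
```

```text
[0.6020173  0.02684309 0.2097223 ] 87.27914861656474 0.30057569298560594 0.0 [ 0.09791694 -0.01377861 -1.23215376]
stick [279. 186.] ctr [604.2  25.1] [157.8  12. ] ang 86.7
stick [327. 175.] ctr [648.8  32.2] [137.7  12.3] ang 87.0
stick [469. 156.] ctr [779.8  50.6] [11.5 79.6] ang -9.8
row [-245.3  -66.7   38.4] [ -0.14  -0.05 -34.72] q6 goal -54.3 q6 now -1.8
row [-336.2  -62.3   38.4] [-6.0000e-02  1.9000e-01  1.5068e+02] q6 goal 123.1 q6 now -1.8
row [-352.3 -146.7   38.6] [-3.0000e-02  2.2000e-01  1.7038e+02] q6 goal 137.1 q6 now -1.8
```

```bash
python3 - <<'E'
from h import *
i=vision.camera_info('wrist'); T=np.array(i['T_tool_cam']); d=np.load('pics/w3.npy')
v,u=np.mgrid[200:420,150:420]; uv=np.c_[u.ravel(),v.ravel()]; z=d[200:420,150:420].ravel()
K=np.array(i['K']); p=rays((K,i['k1'],0,np.eye(3)),uv)*z[:,None]; P=(p@T[:3,:3].T+T[:3,3])*1000
m=(z>0)&(P[:,2]<30)&(P[:,2]>-60)
for lo,hi in [(-60,-40),(-40,-20),(-20,-10),(-10,-5),(-5,0),(0,5),(5,10),(10,15),(15,30)]:
    q=P[m&(P[:,2]>lo)&(P[:,2]<=hi)]
    if len(q): print(lo,hi,len(q),'y',np.percentile(q[:,1],[1,25,50,75,99]).round(1),'x',np.percentile(q[:,0],[1,50,99]).round(1))
E
```

```text
-60 -40 9037 y [-38.4 -26.1   7.5  29.2  42. ] x [-9.1  9.  13. ]
-40 -20 1763 y [-16.3  -5.3   5.8   8.   19. ] x [-11.1   7.   11.5]
-20 -10 630 y [-16.6  -9.4  -3.2  12.   19.2] x [ 2.3  7.  10.9]
-10 -5 271 y [-15.6  -7.8  -3.2   9.9  18. ] x [-10.8   6.7  10.9]
-5 0 3341 y [-4.6 -1.4  1.5  4.   7.3] x [-51.5  -5.2  29.9]
```

>>> play_rows:
  steps:
    - [[-245,-67,55,0,0,-34.7],[-245,-67,55,0,0,-34.7],[-245,-67,55,0,0,-34.7],[-245,-67,55,0,0,-34.7],[-245,-67,55,0,0,-34.7],[-245,-67,55,0,0,-34.7],[-245,-67,55,0,0,-34.7],[-245,-67,55,0,0,-34.7],[-245,-67,55,0,0,-34.7],[-245,-67,55,0,0,-34.7]]
  claw: 0

```text
time: 14.15
tool_pos: [0.5231, -0.2138, 0.1534]
tool_rot: [-0.001, 0.485, 0.875, 0.0]
contact_force: [0.3, -0.4, 0.0]
gripper_width: 0.498
grasp_force: 0.0
```

```bash
cat >> h.py <<'E'
def mods(z=.003,show=None):
    c=cam('wrist'); im,_=vision.grab_frame('wrist'); H,S,V=cv2.split(cv2.cvtColor(im,cv2.COLOR_BGR2HSV))
    m=((H>40)&(H<90)&(S>60)&(V>40)).astype(np.uint8); m=cv2.morphologyEx(m,cv2.MORPH_CLOSE,np.ones((5,5)))
    n,l,s,ce=cv2.connectedComponentsWithStats(m)
    for i in range(1,n):
        if s[i,4]>800:
            k=cv2.convexHull(np.argwhere(l==i)[:,::-1].astype(np.float32))[:,0]; P=(plane(c,k,z)[:,:2]*1000).astype(np.float32)
            r=cv2.minAreaRect(P); b=cv2.boxPoints(r); e=max([b[1]-b[0],b[2]-b[1]],key=np.linalg.norm); a=np.degrees(np.arctan2(e[1],e[0]))
            print('green',ce[i].round(0),'ctr',np.round(r[0],1),np.round(r[1],1),'long axis',round(a,1),round(wrap(a+180),1))
    if show: cv2.imwrite('pics/'+show,im)
E
python3 - <<'E'
from h import *
s=manip.state(); print(s['tool_pos'],psi()); mods(show='w5.png')
row(.523,-.215,.004,122)
E
```

```text
[ 0.52313093 -0.21380779  0.15343657] 121.97787944367023
green [202.  46.] ctr [ 404.2 -142.5] [13.2 96.5] long axis -22.3 157.7
green [277. 192.] ctr [ 523.2 -214.3] [38.7 62.5] long axis -57.1 122.9
green [154. 225.] ctr [ 440.6 -316.8] [39.2 63.3] long axis -83.5 96.5
green [239. 254.] ctr [ 525.7 -305.5] [38.6 63.1] long axis -63.9 116.1
row [ -1.2  -1.2 150.1] [-0.02 -0.09  0.04] q6 goal -54.3 q6 now -61.8
```

View pics/w5.png

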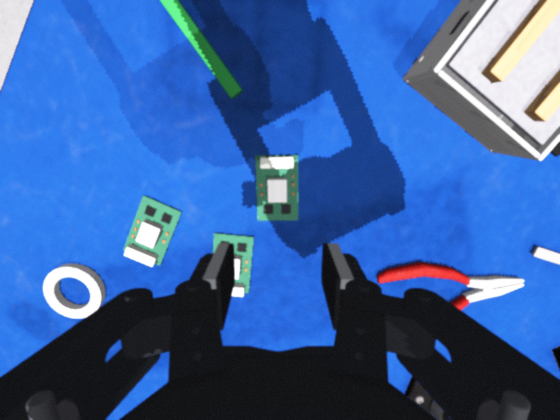

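The wrist view shows module A directly ahead at (277,190) with its connector up (tool +x). The other two modules are at (152,231) and (237,264), the bearing ring at (75,290), and the green look-alike at the upper left.

>>> play_rows:
  steps:
    - [[-1,0,40,0,0,-0.9],[-1,0,80,0,0,-0.9],[-1,0,115,0,0,-0.9],[-1,0,135,0,0,-0.9],[-1,0,144,0,0,-0.9],[-1,0,148,0,0,-0.9],[-1,0,149,0,0,-0.9],[-1,0,149,0,0,-0.9],[-1,0,149,0,0,-0.9],[-1,0,149,0,0,-0.9]]

```text
time: 15.03
tool_pos: [0.5256, -0.2162, 0.0079]
tool_rot: [0.002, 0.478, 0.878, -0.0]
contact_force: [0.9, 0.8, 0.2]
gripper_width: 0.5
grasp_force: 0.0
```

>>> play_rows:
  steps:
    - [[0,0,0,0,0,0],[0,0,0,0,0,0],[0,0,0,0,0,0],[0,0,0,0,0,0],[0,0,0,0,0,0],[0,0,0,0,0,0]]
  claw: -1

```text
time: 15.53
tool_pos: [0.5249, -0.216, 0.0071]
tool_rot: [0.001, 0.478, 0.878, -0.0]
contact_force: [-1.0, 0.4, 6.2]
gripper_width: 0.174
grasp_force: 59.2
```

>>> play_rows:
  steps:
    - [[0,0,-20,0,0,0],[0,0,-60,0,0,0],[0,0,-100,0,0,0],[0,0,-140,0,0,0],[0,0,-150,0,0,0],[0,0,-150,0,0,0],[0,0,-150,0,0,0],[0,0,-150,0,0,0]]

```text
time: 16.2
tool_pos: [0.5228, -0.2148, 0.1531]
tool_rot: [-0.002, 0.478, 0.878, 0.0]
contact_force: [-0.1, -0.2, -1.3]
gripper_width: 0.18
grasp_force: 58.8
```

```bash
cat >> h.py <<'E'
t=np.radians(-2.8); EX=np.array([np.cos(t),np.sin(t)]);EY=np.array([-np.sin(t),np.cos(t)]);C=np.array([.6245,.0263])
def box(x,y): return C+x*EX+y*EY
E
python3 - <<'E'
from h import *
s=manip.state(); print(s['tool_pos'],psi(),s['gripper_width'],s['grasp_force'])
mods(s['tool_pos'][2])
row(*box(0,-.050),.16,-2.8)
row(*box(0,-.050),.16,60)
E
```

```text
[ 0.52276795 -0.21477326  0.15309147] 122.8794156795941 0.17994263430774166 58.75165343284607
green [206.  46.] ctr [ 447.2 -150.5] [ 6.5 45.8] long axis -22.3 157.7
green [264. 227.] ctr [ 512.2 -210.9] [52.9 52.1] long axis 32.8 -147.2
green [155. 223.] ctr [ 464.4 -235.2] [19.1 30.9] long axis -83.3 96.7
row [106.4 187.2  -7.3] [ -0.37   0.   125.68] q6 goal 90.6 q6 now -62.8
row [106.4 187.2  -7.3] [-0.27 -0.17 62.88] q6 goal 27.8 q6 now -62.8
```

>>> play_rows:
  steps:
    - [[106,187,-10,0,0,125.7],[106,187,-10,0,0,125.7],[106,187,-10,0,0,125.7],[106,187,-10,0,0,125.7],[106,187,-10,0,0,125.7],[106,187,-10,0,0,125.7],[106,187,-10,0,0,125.7],[106,187,-10,0,0,125.7],[106,187,-10,0,0,125.7],[106,187,-10,0,0,125.7],[106,187,-10,0,0,125.7],[106,187,-10,0,0,125.7]]

```text
time: 17.25
tool_pos: [0.6222, -0.0247, 0.1625]
tool_rot: [-0.001, 0.943, 0.333, -0.002]
contact_force: [-0.9, -0.4, -0.3]
gripper_width: 0.182
grasp_force: 58.8
```

>>> play_rows:
  steps:
    - [[0,0,0,0,0,39.8],[0,0,0,0,0,39.8],[0,0,0,0,0,39.8],[0,0,0,0,0,39.8],[0,0,0,0,0,39.8],[0,0,0,0,0,39.8],[0,0,0,0,0,39.8],[0,0,0,0,0,39.8],[0,0,0,0,0,39.8],[0,0,0,0,0,39.8]]

```text
time: 18.08
tool_pos: [0.6233, -0.025, 0.165]
tool_rot: [-0.0, 1.0, -0.005, -0.001]
contact_force: [-0.3, 0.4, -0.2]
gripper_width: 0.183
grasp_force: 58.8
```

```bash
python3 - <<'E'
from h import *
s=manip.state(); print(s['tool_pos'],psi(),s['gripper_width'],s['grasp_force'])
mods(s['tool_pos'][2]-.004,'w6.png')
row(*box(-.002,-.050),.0785,-2.8)
E
```

```text
[ 0.62330245 -0.02498115  0.16498421] -0.5327424409652378 0.1829664195276317 58.810837268829346
green [277. 219.] ctr [643.9 -25.7] [39.  33.1] long axis 89.4 -90.6
green [529. 272.] ctr [ 613.5 -159.7] [19.7 29.8] long axis -65.1 114.9
green [522. 334.] ctr [ 572.9 -166.1] [19.5 31.7] long axis -83.1 96.9
row [-3.3 -1.4 86.8] [-0.01  0.05  2.26] q6 goal 90.6 q6 now 81.4
```

View pics/w6.png

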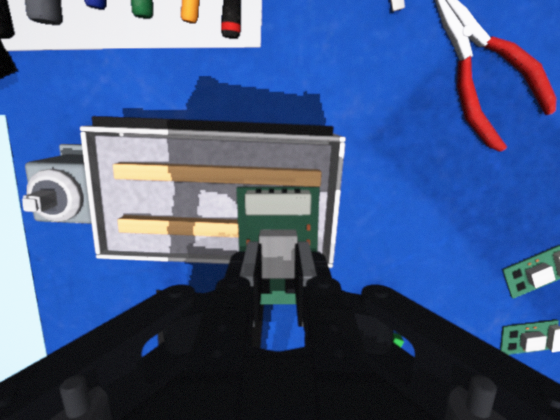

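The wrist view shows the module held level at (277,215) with its connector toward the index strip, above both sticks at the right end of the deck. Lowering it now.

>>> play_rows:
  steps:
    - [[-3,-1.5,30,0,0,2.3],[-3,-1.5,55,0,0,2.3],[-3,-1.5,75,0,0,2.3],[-3,-1.5,82,0,0,2.3],[-3,-1.5,85,0,0,2.3],[-3,-1.5,87,0,0,2.3],[-3,-1.5,87,0,0,2.3],[-3,-1.5,87,0,0,2.3],[-3,-1.5,87,0,0,2.3]]

```text
time: 18.88
tool_pos: [0.6218, -0.0236, 0.0806]
tool_rot: [0.0, 1.0, -0.025, 0.001]
contact_force: [-0.0, -0.3, 0.6]
gripper_width: 0.18
grasp_force: 58.8
```

>>> play_rows:
  steps:
    - [[0,0,0,0,0,0],[0,0,0,0,0,0],[0,0,0,0,0,0],[0,0,-10,0,0,0],[0,0,-40,0,0,0],[0,0,-80,0,0,0],[0,0,-110,0,0,0],[0,0,-110,0,0,0],[0,0,-110,0,0,0],[0,0,-110,0,0,0]]
  claw: -0.4

```text
time: 19.72
tool_pos: [0.6205, -0.0234, 0.1891]
tool_rot: [0.0, 1.0, -0.025, 0.0]
contact_force: [-0.9, 0.6, -0.9]
gripper_width: 0.296
grasp_force: 0.0
```

```bash
cat >> h.py <<'E'
def inbox(p): d=np.array(p)/1000-C; return (np.array([d@EX,d@EY])*1000).round(1)
E
python3 - <<'E'
from h import *
s=manip.state(); print(s['tool_pos'],psi(),s['gripper_width'],s['contact_force'])
mods(.073)
row(.5245,-.3055,.15,-63.7); row(.439,-.317,.15,-83.3);
E
```

```text
[ 0.62054107 -0.02344188  0.18912527] -2.88902679805947 0.2957706262353412 [-0.92033095  0.64761302 -0.85401719]
green [278. 197.] ctr [626.6 -24.4] [39.5 62.8] long axis -2.6 177.4
green [520. 251.] ctr [ 561.6 -245.5] [31.5 49.9] long axis -63.9 116.1
green [516. 312.] ctr [ 494.9 -254.4] [31.3 49.7] long axis -83.4 96.6
row [-81.  286.6  37.9] [5.000e-02 1.200e-01 6.081e+01] q6 goal 123.5 q6 now 83.9
row [-165.8  302.4   38. ] [7.000e-02 1.100e-01 8.041e+01] q6 goal 137.5 q6 now 83.9
```

>>> play_rows:
  steps:
    - [[-81,287,38,0,0,60.8],[-81,287,38,0,0,60.8],[-81,287,38,0,0,60.8],[-81,287,38,0,0,60.8],[-81,287,38,0,0,60.8],[-81,287,38,0,0,60.8],[-81,287,38,0,0,60.8],[-81,287,38,0,0,60.8],[-81,287,38,0,0,60.8],[-81,287,38,0,0,60.8],[-81,287,38,0,0,60.8],[-81,287,38,0,0,60.8]]
  claw: 0

```text
time: 20.77
tool_pos: [0.525, -0.3052, 0.1498]
tool_rot: [-0.0, 0.85, -0.527, -0.001]
contact_force: [0.6, -0.9, -0.5]
gripper_width: 0.501
grasp_force: 0.0
```

```bash
python3 - <<'E'
from h import *
s=manip.state(); print(s['tool_pos'],psi())
mods()
row(.5245,-.3055,.0045,-63.7)
E
```

```text
[ 0.52500367 -0.30519524  0.14980862] -63.5679521743155
green [279. 192.] ctr [ 525.9 -306.8] [39.  61.9] long axis -63.6 116.4
green [358. 220.] ctr [ 441.2 -318.1] [39.5 62.7] long axis -83.2 96.8
row [  0.2   0.7 145.7] [0.03 0.07 0.13] q6 goal 123.5 q6 now 116.4
```

>>> play_rows:
  steps:
    - [[0,0,40,0,0,0],[0,0,80,0,0,0],[0,0,115,0,0,0],[0,0,132,0,0,0],[0,0,140,0,0,0],[0,0,144,0,0,0],[0,0,145.5,0,0,0],[0,0,145.5,0,0,0],[0,0,145.5,0,0,0],[0,0,145.5,0,0,0]]

```text
time: 21.65
tool_pos: [0.5265, -0.3069, 0.0074]
tool_rot: [0.0, 0.85, -0.528, 0.002]
contact_force: [0.8, -0.2, 0.2]
gripper_width: 0.502
grasp_force: 0.0
```

>>> play_rows:
  steps:
    - [[0,0,0,0,0,0],[0,0,0,0,0,0],[0,0,0,0,0,0],[0,0,0,0,0,0],[0,0,0,0,0,0],[0,0,0,0,0,0]]
  claw: -1

```text
time: 22.15
tool_pos: [0.526, -0.3066, 0.0066]
tool_rot: [0.0, 0.849, -0.528, 0.001]
contact_force: [-0.4, 0.5, 5.7]
gripper_width: 0.188
grasp_force: 60.4
```

>>> play_rows:
  steps:
    - [[0,0,-20,0,0,0],[0,0,-60,0,0,0],[0,0,-100,0,0,0],[0,0,-140,0,0,0],[0,0,-150,0,0,0],[0,0,-150,0,0,0],[0,0,-150,0,0,0],[0,0,-150,0,0,0]]

```text
time: 22.82
tool_pos: [0.524, -0.305, 0.1524]
tool_rot: [-0.0, 0.849, -0.528, -0.002]
contact_force: [0.8, 0.2, -1.2]
gripper_width: 0.183
grasp_force: 59.7
```

```bash
python3 - <<'E'
from h import *
s=manip.state(); print(s['tool_pos'],psi(),s['gripper_width'],s['grasp_force'])
row(*box(-.002,-.004),.16,-2.8)
E
```

```text
[ 0.52396975 -0.30504118  0.15240339] -63.695676022157905 0.18288202559271585 59.69882369041443
row [-250.  -233.2   -7. ] [-2.00e-02  2.80e-01 -6.09e+01] q6 goal 94.9 q6 now 116.5
```

>>> play_rows:
  steps:
    - [[-249,-233,-10,0,0,-60.9],[-249,-233,-10,0,0,-60.9],[-249,-233,-10,0,0,-60.9],[-249,-233,-10,0,0,-60.9],[-249,-233,-10,0,0,-60.9],[-249,-233,-10,0,0,-60.9],[-249,-233,-10,0,0,-60.9],[-249,-233,-10,0,0,-60.9],[-249,-233,-10,0,0,-60.9],[-249,-233,-10,0,0,-60.9],[-249,-233,-10,0,0,-60.9],[-249,-233,-10,0,0,-60.9]]

```text
time: 23.82
tool_pos: [0.6226, 0.0196, 0.1632]
tool_rot: [0.0, 1.0, -0.026, -0.002]
contact_force: [-1.4, -0.6, -0.4]
gripper_width: 0.181
grasp_force: 59.7
```

```bash
python3 - <<'E'
from h import *
s=manip.state(); print(s['tool_pos'],psi(),s['gripper_width'],s['grasp_force'])
mods(s['tool_pos'][2]-.004,'w7.png')
row(*box(-.002,-.003),.0775,-2.8)
E
```

```text
[0.62264748 0.01955656 0.16322023] -2.929553823750598 0.18134365844232805 59.692150354385376
green [307. 213.] ctr [649.2   7.7] [59.1 46.3] long axis 87.5 -92.5
row [-0.5 -4.2 86.3] [ 0.02  0.15 -0.15] q6 goal 95.0 q6 now 87.9
```

View pics/w7.png

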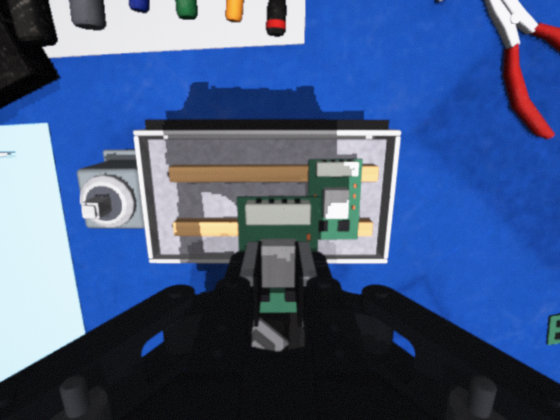

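The view shows module A flat across both sticks at (335,200). Module B is held at (278,240) to its left, connector forward.

>>> play_rows:
  steps:
    - [[-0.5,-4,30,0,0,0],[-0.5,-4,55,0,0,0],[-0.5,-4,75,0,0,0],[-0.5,-4,82,0,0,0],[-0.5,-4,85,0,0,0],[-0.5,-4,86.5,0,0,0],[-0.5,-4,86.5,0,0,0],[-0.5,-4,86.5,0,0,0],[-0.5,-4,86.5,0,0,0]]

```text
time: 24.62
tool_pos: [0.6246, 0.0243, 0.0806]
tool_rot: [0.0, 1.0, -0.024, 0.001]
contact_force: [-0.3, 0.6, -0.8]
gripper_width: 0.182
grasp_force: 59.7
```

>>> play_rows:
  steps:
    - [[0,0,0,0,0,0],[0,0,0,0,0,0],[0,0,0,0,0,0],[0,0,-10,0,0,0],[0,0,-40,0,0,0],[0,0,-80,0,0,0],[0,0,-110,0,0,0],[0,0,-110,0,0,0],[0,0,-110,0,0,0],[0,0,-110,0,0,0]]
  claw: -0.4

```text
time: 25.45
tool_pos: [0.6234, 0.0245, 0.1892]
tool_rot: [-0.0, 1.0, -0.024, 0.0]
contact_force: [-0.1, -0.9, -0.5]
gripper_width: 0.302
grasp_force: 0.0
```

```bash
python3 - <<'E'
from h import *
s=manip.state(); print(s['tool_pos'],psi(),s['gripper_width'],s['contact_force'])
mods(.073)
row(.440,-.3175,.15,-83.3);
E
```

```text
[0.62339384 0.02453496 0.18916956] -2.7882953496512926 0.30209755617953177 [-0.13731818 -0.88738563 -0.54389869]
green [333. 197.] ctr [627. -24.] [39.4 62.7] long axis -2.8 177.2
green [278. 202.] ctr [625.   23.9] [39.2 63.2] long axis -2.8 177.2
row [-165.8  350.5   38.1] [8.000e-02 1.000e-01 8.051e+01] q6 goal 137.5 q6 now 88.2
```

>>> play_rows:
  steps:
    - [[-166,351,38,0,0,80.5],[-166,351,38,0,0,80.5],[-166,351,38,0,0,80.5],[-166,351,38,0,0,80.5],[-166,351,38,0,0,80.5],[-166,351,38,0,0,80.5],[-166,351,38,0,0,80.5],[-166,351,38,0,0,80.5],[-166,351,38,0,0,80.5],[-166,351,38,0,0,80.5],[-166,351,38,0,0,80.5],[-166,351,38,0,0,80.5]]
  claw: 0

```text
time: 26.5
tool_pos: [0.4387, -0.3183, 0.1484]
tool_rot: [-0.0, 0.745, -0.667, -0.002]
contact_force: [-0.9, 0.5, -0.2]
gripper_width: 0.498
grasp_force: 0.0
```

```bash
python3 - <<'E'
from h import *
s=manip.state(); print(s['tool_pos'],psi())
mods()
row(.440,-.3175,.0045,-83.3)
E
```

```text
[ 0.43865295 -0.318342    0.14838169] -83.72849975138757
green [277. 193.] ctr [ 440.4 -318.3] [38.9 62.8] long axis -83.3 96.7
row [  0.3  -1.4 144. ] [ 0.15  0.2  -0.26] q6 goal 137.5 q6 now 129.8
```

>>> play_rows:
  steps:
    - [[0,-1.5,40,0,0,-0.4],[0,-1.5,80,0,0,-0.4],[0,-1.5,115,0,0,-0.4],[0,-1.5,132,0,0,-0.4],[0,-1.5,140,0,0,-0.4],[0,-1.5,143,0,0,-0.4],[0,-1.5,144.5,0,0,-0.4],[0,-1.5,144.5,0,0,-0.4],[0,-1.5,144.5,0,0,-0.4],[0,-1.5,144.5,0,0,-0.4]]

```text
time: 27.38
tool_pos: [0.4432, -0.3188, 0.0082]
tool_rot: [0.0, 0.75, -0.662, 0.002]
contact_force: [-0.4, 0.6, 0.7]
gripper_width: 0.498
grasp_force: 0.0
```

>>> play_rows:
  steps:
    - [[0,0,0,0,0,0],[0,0,0,0,0,0],[0,0,0,0,0,0],[0,0,0,0,0,0],[0,0,0,0,0,0],[0,0,0,0,0,0]]
  claw: -1

```text
time: 27.88
tool_pos: [0.4427, -0.3184, 0.0075]
tool_rot: [-0.0, 0.75, -0.662, 0.001]
contact_force: [-0.9, 0.9, 5.6]
gripper_width: 0.183
grasp_force: 59.2
```

>>> play_rows:
  steps:
    - [[0,0,-20,0,0,0],[0,0,-60,0,0,0],[0,0,-100,0,0,0],[0,0,-140,0,0,0],[0,0,-150,0,0,0],[0,0,-150,0,0,0],[0,0,-150,0,0,0],[0,0,-150,0,0,0]]

```text
time: 28.55
tool_pos: [0.441, -0.3168, 0.1537]
tool_rot: [-0.0, 0.75, -0.662, -0.002]
contact_force: [-0.4, 0.5, -1.2]
gripper_width: 0.178
grasp_force: 58.7
```

```bash
python3 - <<'E'
from h import *
s=manip.state(); print(s['tool_pos'],psi(),s['gripper_width'],s['grasp_force'])
row(*box(-.002,.043),.16,-2.8)
E
```

```text
[ 0.44095839 -0.31678099  0.15368693] -82.89423468701929 0.17829976527605704 58.70805323123932
row [-360.5 -230.    -5.7] [ -0.     0.27 -80.09] q6 goal 99.1 q6 now 129.3
```

>>> play_rows:
  steps:
    - [[-360,-230,-10,0,0,-80.1],[-360,-230,-10,0,0,-80.1],[-360,-230,-10,0,0,-80.1],[-360,-230,-10,0,0,-80.1],[-360,-230,-10,0,0,-80.1],[-360,-230,-10,0,0,-80.1],[-360,-230,-10,0,0,-80.1],[-360,-230,-10,0,0,-80.1],[-360,-230,-10,0,0,-80.1],[-360,-230,-10,0,0,-80.1],[-360,-230,-10,0,0,-80.1],[-360,-230,-10,0,0,-80.1]]

```text
time: 29.55
tool_pos: [0.6249, 0.0709, 0.1627]
tool_rot: [-0.0, 1.0, -0.021, -0.003]
contact_force: [-0.5, -0.7, -0.2]
gripper_width: 0.184
grasp_force: 58.8
```

>>> play_rows:
  steps:
    - [[0,0,0,0,0,0],[0,0,0,0,0,0],[0,0,0,0,0,0]]

```text
time: 29.8
tool_pos: [0.6249, 0.0665, 0.1651]
tool_rot: [0.0, 1.0, -0.026, -0.001]
contact_force: [0.4, -0.7, -0.4]
gripper_width: 0.182
grasp_force: 58.8
```

```bash
python3 - <<'E'
from h import *
s=manip.state(); print(s['tool_pos'],psi(),s['gripper_width'],s['grasp_force'])
mods(s['tool_pos'][2]-.004,'w8.png')
row(*box(-.002,.044),.078,-2.8)
E
```

```text
[0.62485742 0.06653708 0.16509257] -2.98015492864721 0.18155526823341042 58.78870189189911
green [390. 204.] ctr [652.9   8.6] [25.2 39. ] long axis -2.9 177.1
green [306. 215.] ctr [650.3  55.1] [58.4 43.1] long axis 88.3 -91.7
row [-0.5 -3.9 87.6] [ 0.02  0.08 -0.17] q6 goal 99.2 q6 now 92.3
```

>>> play_rows:
  steps:
    - [[-0.5,-4,30,0,0,0],[-0.5,-4,55,0,0,0],[-0.5,-4,75,0,0,0],[-0.5,-4,82,0,0,0],[-0.5,-4,85,0,0,0],[-0.5,-4,87,0,0,0],[-0.5,-4,87,0,0,0],[-0.5,-4,87,0,0,0],[-0.5,-4,87,0,0,0]]

```text
time: 30.6
tool_pos: [0.6266, 0.0718, 0.0812]
tool_rot: [-0.0, 1.0, -0.024, 0.001]
contact_force: [-0.3, -0.3, -0.1]
gripper_width: 0.184
grasp_force: 58.8
```

>>> play_rows:
  steps:
    - [[0,0,0,0,0,0],[0,0,0,0,0,0],[0,0,0,0,0,0],[0,0,-10,0,0,0],[0,0,-40,0,0,0],[0,0,-80,0,0,0],[0,0,-120,0,0,0],[-80,0,-150,0,0,0],[-80,0,-150,0,0,0],[-80,0,-150,0,0,0],[-80,0,-150,0,0,0],[-80,0,-150,0,0,0]]
  claw: -0.4

```text
time: 31.6
tool_pos: [0.5458, 0.0758, 0.2302]
tool_rot: [0.0, 1.0, -0.024, 0.001]
contact_force: [0.0, -0.5, -0.3]
gripper_width: 0.3
grasp_force: 0.0
```

```bash
python3 - <<'E'
from h import *
s=manip.state(); print(s['tool_pos'],psi(),s['gripper_width'],s['contact_force'])
mods(.073,'w9.png'); sticks(.07)
E
```

```text
[0.54582223 0.07580355 0.23022896] -2.785641531080504 0.29978061237429887 [ 0.02973924 -0.49465781 -0.32132754]
green [380. 101.] ctr [626.8 -23.5] [40.  62.2] long axis -2.6 177.4
green [329. 106.] ctr [624.6  24.3] [39.8 62.6] long axis -2.7 177.3
green [278. 106.] ctr [626.1  71.2] [39.5 62.6] long axis -2.8 177.2
green [451. 274.] ctr [ 442.1 -102.9] [15.9 80.8] long axis -22.1 157.9
```

View pics/w9.png

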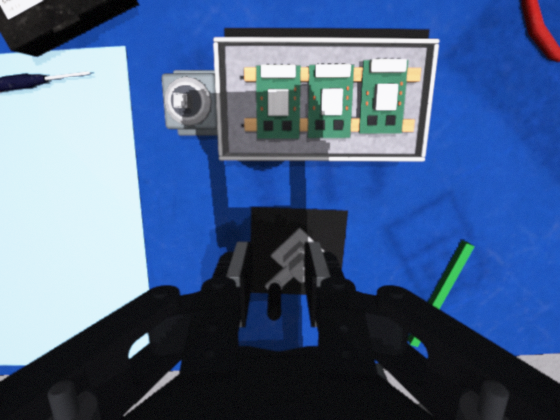

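The view shows all three modules flat across both sticks at (278,102), (331,101) and (384,96), connectors toward the far index strip. The shaft end is at (185,100), and the crank on its pad at (297,255) is partly hidden by the fingers.

>>> play_rows:
  steps:
    - [[-104,27,10,0,0,-127.8],[-104,27,10,0,0,-127.8],[-104,27,10,0,0,-127.8],[-104,27,10,0,0,-127.8],[-104,27,10,0,0,-127.8],[-104,27,10,0,0,-127.8],[-104,27,10,0,0,-127.8],[-104,27,10,0,0,-127.8],[-104,27,10,0,0,-127.8],[-104,27,10,0,0,-127.8],[-104,27,10,0,0,-127.8],[-104,27,10,0,0,-127.8]]
  claw: 0

```text
time: 32.7
tool_pos: [0.4409, 0.0537, 0.2186]
tool_rot: [-0.001, 0.746, 0.666, -0.001]
contact_force: [0.5, 0.3, -0.5]
gripper_width: 0.496
grasp_force: 0.0
```

>>> play_rows:
  steps:
    - [[0,0,0,0,0,-41.8],[0,0,0,0,0,-41.8],[0,0,0,0,0,-41.8],[0,0,0,0,0,-41.8],[0,0,0,0,0,-41.8],[0,0,0,0,0,-41.8],[0,0,0,0,0,-41.8],[0,0,0,0,0,-41.8]]

```text
time: 33.37
tool_pos: [0.4408, 0.0537, 0.2188]
tool_rot: [-0.001, 0.463, 0.886, -0.0]
contact_force: [-0.0, 0.4, -0.4]
gripper_width: 0.5
grasp_force: 0.0
```

```bash
python3 - <<'E'
from h import *
s=manip.state(); print(s['tool_pos'],psi())
im,d=vision.grab_frame('wrist'); cv2.imwrite('pics/w10.png',im); np.save('pics/w10.npy',d)
np.save('pics/w10c.npy',np.array(cam('wrist'),dtype=object),allow_pickle=True)
E
```

```text
[0.44076343 0.05372192 0.21882184] 124.78318613695062
```

View pics/w10.png

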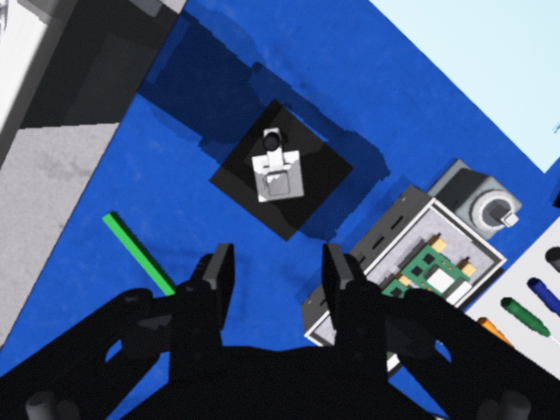

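The crank sits at (278,180) with its handle toward tool +x at (272,140), turned slightly; the post and shaft end are at (492,210).

```bash
cat >> h.py <<'E'
def cloud(c,d):
    v,u=np.mgrid[0:420,0:560]; m=(d>0)&(v<250); r=rays(c,np.c_[u[m],v[m]]); return c[2]+r*d[m][:,None]
def rect(P,lab):
    r=cv2.minAreaRect((P[:,:2]*1000).astype(np.float32)); print(lab,len(P),'ctr',np.round(r[0],1),'size',np.round(r[1],1),'ang',round(r[2]%90,1),'mean',(P.mean(0)*1000).round(1))
E
python3 - <<'E'
from h import *
c=np.load('pics/w10c.npy',allow_pickle=True); d=np.load('pics/w10.npy'); P=cloud(c,d)
near=np.hypot(P[:,0]-.441,P[:,1]-.054)<.08
for lo,hi,l in [(.0045,.009,'flange'),(.020,.028,'arm'),(.045,.053,'boss'),(.078,.092,'handle')]:
    q=P[near&(P[:,2]>lo)&(P[:,2]<hi)]; rect(q,l)
q=P[near]; print('z hist',np.histogram(q[:,2],bins=np.arange(-.004,.1,.004)))
n2=np.hypot(P[:,0]-.630,P[:,1]-.155)<.02
for lo,hi,l in [(.0855,.095,'sq top')]: rect(P[n2&(P[:,2]>lo)&(P[:,2]<hi)],l)
im=cv2.imread('pics/w10.png'); a=cv2.resize(im[120:220,225:335],None,fx=5,fy=5,interpolation=cv2.INTER_CUBIC); cv2.imwrite('pics/w10c.png',a)
E
```

```text
flange 1023 ctr [441.7  53.1] size [52.1 52.2] ang 42.7 mean [441.9  53.9   6.1]
arm 587 ctr [428.2  67.8] size [29.9 70.2] ang 42.7 mean [430.   67.2  25. ]
boss 464 ctr [427.5  68.5] size [22.  64.2] ang 42.8 mean [441.   54.1  48.8]
handle 253 ctr [411.1  86.4] size [14.7 15.1] ang 1.7 mean [411.1  86.5  84.1]
z hist (array([3625, 8593, 1030,   12,    8,    5,   79,  508,   14,   16,   18,
         17,   89,  380,    3,    5,    3,    1,    7,    4,    7,   87,
        160,    0,    0]), array([-0.004,  0.   ,  0.004,  0.008,  0.012,  0.016,  0.02 ,  0.024,
        0.028,  0.032,  0.036,  0.04 ,  0.044,  0.048,  0.052,  0.056,
        0.06 ,  0.064,  0.068,  0.072,  0.076,  0.08 ,  0.084,  0.088,
        0.092,  0.096]))
sq top 168 ctr [631.3 156.1] size [11.5 12. ] ang 83.9 mean [630.6 155.9  88.6]
```

View pics/w10c.png

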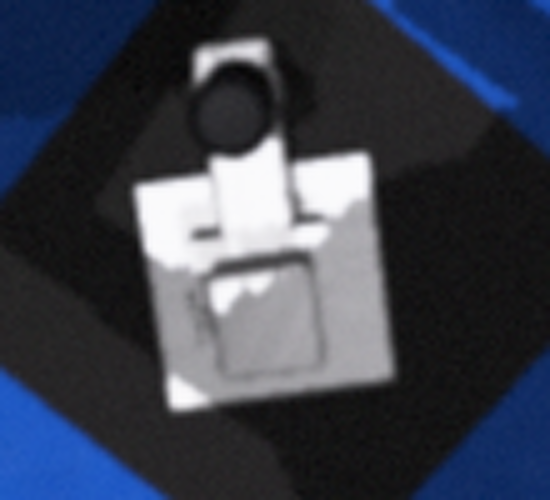

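The crop shows the boss square at (267,315), with the arm and handle up and slightly left, turned about 8° from the tool.

>>> play_rows:
  steps:
    - [[-25,214,-40,0,0,40.8],[-25,214,-40,0,0,40.8],[-25,214,-40,0,0,40.8],[-25,214,-40,0,0,40.8],[-25,214,-40,0,0,40.8],[-25,214,-40,0,0,40.8],[-25,214,-40,0,0,40.8],[-25,214,-40,0,0,40.8],[-25,214,-40,0,0,40.8],[-25,214,-40,0,0,40.8],[-25,214,-40,0,0,40.8],[-25,214,-40,0,0,40.8]]

```text
time: 34.42
tool_pos: [0.6295, 0.1555, 0.2597]
tool_rot: [0.0, 0.742, 0.67, 0.0]
contact_force: [-0.0, 0.3, 0.9]
gripper_width: 0.501
grasp_force: 0.0
```

>>> play_rows:
  steps:
    - [[0,0,0,0,0,0],[0,0,0,0,0,0],[0,0,0,0,0,0],[0,0,0,0,0,0]]

```text
time: 34.75
tool_pos: [0.63, 0.1559, 0.2595]
tool_rot: [0.0, 0.742, 0.67, 0.0]
contact_force: [-0.2, -0.1, 0.1]
gripper_width: 0.499
grasp_force: 0.0
```

```bash
python3 - <<'E'
from h import *
s=manip.state(); print(s['tool_pos'],psi())
c=cam('wrist'); im,d=vision.grab_frame('wrist'); cv2.imwrite('pics/w11.png',im); P=cloud(c,d)
n=np.hypot(P[:,0]-.631,P[:,1]-.156)<.03
for lo,hi in [(.0855,.095),(.0755,.095),(.066,.071)]: rect(P[n&(P[:,2]>lo)&(P[:,2]<hi)],lo)
p=proj(c,[[.631,.156,.09]])[0].astype(int); print(p)
b=im[p[1]-35:p[1]+35,p[0]-40:p[0]+40]; cv2.imwrite('pics/w11c.png',cv2.resize(b,None,fx=7,fy=7,interpolation=cv2.INTER_CUBIC))
row(.4415,.0535,.10,132.7)
E
```

```text
[0.63004417 0.15594589 0.25947421] 84.15235216181728
0.0855 123 ctr [631.9 156.5] size [11.8 10.3] ang 84.3 mean [632.  157.   88.5]
0.0755 154 ctr [632.  156.6] size [12.4 10.5] ang 84.5 mean [632.1 157.7  87.1]
0.066 723 ctr [632.2 156.9] size [37.5 37.3] ang 43.7 mean [632.3 157.5  67.5]
[277 183]
row [-121.1 -177.2  159.4] [  0.    -0.   -48.55] q6 goal -35.8 q6 now 13.2
```

View pics/w11c.png

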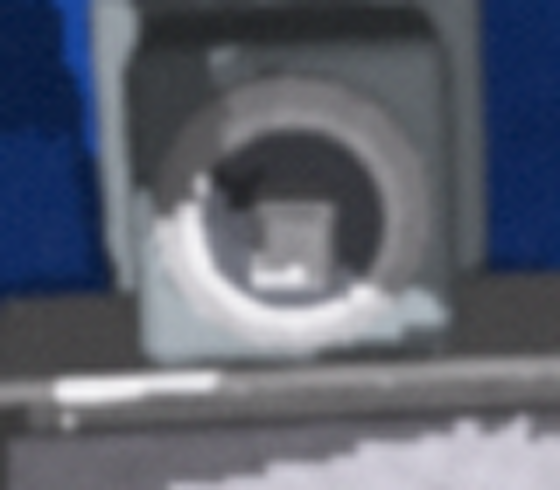

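The crop shows the square shaft end near (295,245) inside its collar, with the flats within a degree or so of this tool yaw (84°).

>>> play_rows:
  steps:
    - [[-121,-177,30,0,0,-48.6],[-121,-177,30,0,0,-48.6],[-121,-177,30,0,0,-48.6],[-121,-177,30,0,0,-48.6],[-121,-177,30,0,0,-48.6],[-121,-177,30,0,0,-48.6],[-121,-177,60,0,0,-48.6],[-121,-177,100,0,0,-48.6],[-121,-177,110,0,0,-48.6],[-121,-177,110,0,0,-48.6],[-121,-177,110,0,0,-48.6]]

```text
time: 35.72
tool_pos: [0.4418, 0.0537, 0.1498]
tool_rot: [-0.0, 0.401, 0.916, -0.0]
contact_force: [1.0, -0.6, 1.2]
gripper_width: 0.501
grasp_force: 0.0
```

```bash
python3 - <<'E'
from h import *
s=manip.state(); print(s['tool_pos'],psi())
c=cam('wrist'); im,d=vision.grab_frame('wrist'); P=cloud(c,d)
n=np.hypot(P[:,0]-.4415,P[:,1]-.0535)<.08
for lo,hi,l in [(.0045,.009,'flange'),(.045,.053,'boss'),(.078,.092,'handle')]: rect(P[n&(P[:,2]>lo)&(P[:,2]<hi)],l)
row(.4415,.0535,.029,132.7)
E
```

```text
[0.4418094  0.05370282 0.14980667] 132.74967527278196
flange 1435 ctr [441.7  53.2] size [52.  51.3] ang 42.7 mean [440.3  55.2   6. ]
boss 753 ctr [427.4  68.1] size [22.  63.6] ang 43.3 mean [440.8  54.1  48.7]
handle 437 ctr [411.3  86.2] size [14.9 15. ] ang 89.2 mean [411.   86.4  84.1]
row [  1.   -1.3 122.2] [0.08 0.08 0.05] q6 goal -35.8 q6 now -45.4
```

>>> play_rows:
  steps:
    - [[1,-1,40,0,0,0],[1,-1,75,0,0,0],[1,-1,100,0,0,0],[1,-1,115,0,0,0],[1,-1,119,0,0,0],[1,-1,121,0,0,0],[1,-1,121,0,0,0],[1,-1,121,0,0,0],[1,-1,121,0,0,0],[1,-1,121,0,0,0]]

```text
time: 36.6
tool_pos: [0.4415, 0.0536, 0.0299]
tool_rot: [0.001, 0.401, 0.916, 0.0]
contact_force: [0.2, -0.1, 0.4]
gripper_width: 0.5
grasp_force: 0.0
```

>>> play_rows:
  steps:
    - [[0,0,0,0,0,0],[0,0,0,0,0,0],[0,0,0,0,0,0],[0,0,0,0,0,0],[0,0,0,0,0,0],[0,0,0,0,0,0],[0,0,0,0,0,0],[0,0,0,0,0,0]]
  claw: -1

```text
time: 37.27
tool_pos: [0.441, 0.0537, 0.0292]
tool_rot: [0.001, 0.401, 0.916, 0.0]
contact_force: [-0.1, -0.3, 6.1]
gripper_width: 0.242
grasp_force: 61.8
```

>>> play_rows:
  steps:
    - [[0,0,-20,0,0,0],[0,0,-60,0,0,0],[0,0,-100,0,0,0],[0,0,-130,0,0,0],[0,0,-150,0,0,0],[0,0,-150,0,0,0],[0,0,-150,0,0,0],[0,0,-150,0,0,0],[0,0,-150,0,0,0],[0,0,-150,0,0,0]]

```text
time: 38.1
tool_pos: [0.4388, 0.0537, 0.1756]
tool_rot: [-0.002, 0.401, 0.916, -0.001]
contact_force: [0.8, -0.5, -3.3]
gripper_width: 0.242
grasp_force: 60.8
```

```bash
python3 - <<'E'
from h import *
s=manip.state(); print(s['tool_pos'],psi(),s['gripper_width'],s['grasp_force'],s['contact_force'])
tp=s['tool_pos'];c=cam('wrist'); im,d=vision.grab_frame('wrist'); cv2.imwrite('pics/w12.png',im); P=cloud(c,d)
Q=(P-tp)@q2R(s['tool_rot']); n=np.hypot(Q[:,0],Q[:,1])<.08
z=Q[n][:,2]; print(np.histogram(z*1000,bins=np.arange(-70,60,6)))
q=Q[n&(Q[:,2]<-.045)&(Q[:,2]>-.062)]; rect(q,'handle top tool fr')
q=Q[n&(Q[:,2]<.030)&(Q[:,2]>.015)&(np.abs(Q[:,0])<.06)]; rect(q,'flange top'); 
q=Q[n&(Q[:,2]<.006)&(Q[:,2]>-.003)&(Q[:,0]>.015)]; rect(q,'arm')
row(.6300,.1560,.17,84)
E
```

```text
[0.43880926 0.0537376  0.17557063] 132.74860380927817 0.24188979767444355 60.79326868057251 [ 0.81475629 -0.46997135 -3.3258526 ]
(array([   0,    1, 1978,  220,  129,  103,   85,   78,   73,  268,  431,
        325, 1199,  106,   87, 2038,   46,    0,    0,    0,    0]), array([-70, -64, -58, -52, -46, -40, -34, -28, -22, -16, -10,  -4,   2,
         8,  14,  20,  26,  32,  38,  44,  50,  56]))
handle top tool fr 2218 ctr [43.8  0.3] size [15.4 15.3] ang 46.0 mean [ 45.    0.4 -54.6]
flange top 2152 ctr [9.  0.3] size [32.1 52.2] ang 0.1 mean [12.2  0.3 23.1]
arm 464 ctr [34.4  0.1] size [38.7 17.6] ang 0.5 mean [42.6  0.4  3.5]
row [-54.5 209.6   5.3] [-0.22 -0.09 48.75] q6 goal 19.9 q6 now -45.4
```

>>> play_rows:
  steps:
    - [[-54,211.5,5,0,0,48.6],[-54,211.5,5,0,0,48.6],[-54,211.5,5,0,0,48.6],[-54,211.5,5,0,0,48.6],[-54,211.5,5,0,0,48.6],[-54,211.5,5,0,0,48.6],[-54,211.5,5,0,0,48.6],[-54,211.5,5,0,0,48.6],[-54,211.5,5,0,0,48.6],[-54,211.5,5,0,0,48.6],[-54,211.5,5,0,0,48.6],[-54,211.5,5,0,0,48.6]]

```text
time: 39.15
tool_pos: [0.6319, 0.1573, 0.1736]
tool_rot: [0.0, 0.742, 0.67, 0.0]
contact_force: [-0.1, 0.4, -3.0]
gripper_width: 0.243
grasp_force: 61.1
```

>>> play_rows:
  steps:
    - [[0,0,0,0,0,0],[0,0,0,0,0,0],[0,0,0,0,0,0],[0,0,0,0,0,0],[0,0,0,0,0,0],[0,0,0,0,0,0]]

```text
time: 39.65
tool_pos: [0.6323, 0.1576, 0.1734]
tool_rot: [0.0, 0.742, 0.67, 0.0]
contact_force: [0.1, -0.0, -2.8]
gripper_width: 0.243
grasp_force: 61.1
```

```bash
python3 - <<'E'
from h import *
s=manip.state(); print(s['tool_pos'],psi(),s['gripper_width'],s['grasp_force'],s['contact_force'])
row(.6310,.1576,.120,84.2)
for n in ['top','scene']:
    c=cam(n); im,_=vision.grab_frame(n); p=proj(c,[[.631,.1565,.09]])[0].astype(int); b=im[p[1]-40:p[1]+40,p[0]-45:p[0]+45]
    cv2.imwrite(f'pics/{n}13.png',cv2.resize(b,None,fx=6,fy=6,interpolation=cv2.INTER_CUBIC))
im,_=vision.grab_frame('wrist'); cv2.imwrite('pics/w13.png',im)
E
```

```text
[0.63226287 0.15759372 0.17342857] 84.1556863162999 0.24308025944757863 61.087785959243774 [ 0.10920048 -0.01324009 -2.75233998]
row [-0.1 -1.3 53.4] [ 0.   -0.   -0.04] q6 goal 19.8 q6 now 13.3
```

>>> play_rows:
  steps:
    - [[0,-1.3,25,0,0,0],[0,-1.3,40,0,0,0],[0,-1.3,48,0,0,0],[0,-1.3,51,0,0,0],[0,-1.3,51,0,0,0],[0,-1.3,51,0,0,0],[0,-1.3,51,0,0,0],[0,-1.3,51,0,0,0],[0,-1.3,51,0,0,0],[0,-1.3,51,0,0,0]]

```text
time: 40.63
tool_pos: [0.6314, 0.1578, 0.1232]
tool_rot: [0.0, 0.742, 0.67, 0.0]
contact_force: [0.0, -0.7, -3.2]
gripper_width: 0.246
grasp_force: 61.1
```

>>> play_rows:
  steps:
    - [[0,0,1,0,0,0],[0,0,2,0,0,0],[0,0,3,0,0,0],[0,0,4,0,0,0],[0,0,5,0,0,0],[0,0,6,0,0,0],[0,0,7,0,0,0],[0,0,8,0,0,0],[0,0,8,0,0,0],[0,0,8,0,0,0],[0,0,8,0,0,0]]

```text
time: 41.55
tool_pos: [0.631, 0.1577, 0.1144]
tool_rot: [0.0, 0.742, 0.67, -0.0]
contact_force: [-0.0, -0.4, -2.8]
gripper_width: 0.24
grasp_force: 61.1
```

>>> play_rows:
  steps:
    - [[0,0,1.5,0,0,0],[0,0,3,0,0,0],[0,0,4.5,0,0,0],[0,0,6,0,0,0],[0,0,7.5,0,0,0],[0,0,9,0,0,0],[0,0,10,0,0,0],[0,0,10,0,0,0],[0,0,10,0,0,0]]

```text
time: 42.3
tool_pos: [0.6308, 0.1577, 0.1041]
tool_rot: [-0.0, 0.742, 0.67, -0.0]
contact_force: [0.0, -1.6, -2.6]
gripper_width: 0.243
grasp_force: 61.0
```

>>> play_rows:
  steps:
    - [[0,0,1.5,0,0,0],[0,0,3,0,0,0],[0,0,4.5,0,0,0],[0,0,6,0,0,0],[0,0,7,0,0,0],[0,0,8,0,0,0],[0,0,8.5,0,0,0],[0,0,8.5,0,0,0],[0,0,8.5,0,0,0]]

```text
time: 43.05
tool_pos: [0.6309, 0.1577, 0.0958]
tool_rot: [-0.0, 0.742, 0.67, -0.0]
contact_force: [-0.2, -2.6, -3.2]
gripper_width: 0.242
grasp_force: 61.1
```

>>> play_rows:
  steps:
    - [[0,0,1,0,0,0],[0,0,1,0,0,0],[0,0,1,0,0,0],[0,0,1,0,0,0],[0,0,1,0,0,0]]

```text
time: 43.47
tool_pos: [0.631, 0.1577, 0.0958]
tool_rot: [0.0, 0.742, 0.67, -0.0]
contact_force: [-5.1, -3.1, 4.7]
gripper_width: 0.239
grasp_force: 62.1
```

>>> play_rows:
  steps:
    - [[0,0,0,0,0,0],[0,0,0,0,0,0],[0,0,0,0,0,0],[0,0,0,0,0,0],[0,0,-15,0,0,0],[0,0,-50,0,0,0],[0,0,-90,0,0,0],[0,0,-125,0,0,0],[0,0,-125,0,0,0],[0,0,-125,0,0,0],[0,0,-125,0,0,0],[0,0,-125,0,0,0]]
  claw: -0.2

```text
time: 44.47
tool_pos: [0.6301, 0.1577, 0.2184]
tool_rot: [-0.001, 0.742, 0.67, -0.001]
contact_force: [-0.1, -1.4, -0.4]
gripper_width: 0.403
grasp_force: 0.0
```

```bash
python3 - <<'E'
from h import *
s=manip.state(); print(s['tool_pos'],psi(),s['gripper_width'],s['contact_force'])
c=cam('wrist'); im,d=vision.grab_frame('wrist'); cv2.imwrite('pics/w14.png',im); P=cloud(c,d)
n=np.hypot(P[:,0]-.631,P[:,1]-.157)<.08
for lo,hi,l in [(.069,.076,'flange'),(.110,.121,'boss'),(.146,.158,'handle')]: rect(P[n&(P[:,2]>lo)&(P[:,2]<hi)],l)
E
```

```text
[0.63012001 0.15765072 0.21840625] 84.15219578441233 0.4034605805357056 [-0.08385354 -1.39401319 -0.35422283]
flange 1522 ctr [631.8 139.1] size [91.2 55. ] ang 87.6 mean [632.7 155.5  72.2]
boss 736 ctr [634.8 178. ] size [64.  21.3] ang 83.5 mean [632.5 158.9 115.1]
handle 421 ctr [637. 202.] size [15.1 14.7] ang 37.4 mean [637.  202.3 150.6]
```

>>> play_rows:
  steps:
    - [[44,1,0,0,0,0],[44,1,0,0,0,0],[44,1,30,0,0,0],[44,1,60,0,0,0],[44,1,85,0,0,0],[44,1,97,0,0,0],[44,1,100,0,0,0],[44,1,100,0,0,0],[44,1,100,0,0,0],[44,1,100,0,0,0],[44,1,100,0,0,0]]
  claw: -0.25

```text
time: 45.43
tool_pos: [0.6378, 0.2016, 0.1223]
tool_rot: [0.001, 0.742, 0.67, 0.002]
contact_force: [-0.6, 0.4, 0.2]
gripper_width: 0.375
grasp_force: 0.0
```

>>> play_rows:
  steps:
    - [[0,0,0,0,0,0],[0,0,0,0,0,0],[0,0,0,0,0,0],[0,0,0,0,0,0],[0,0,0,0,0,0],[0,0,0,0,0,0]]
  claw: -1

```text
time: 45.93
tool_pos: [0.6372, 0.2017, 0.1214]
tool_rot: [0.0, 0.742, 0.67, 0.001]
contact_force: [-0.3, 0.8, 6.6]
gripper_width: 0.165
grasp_force: 58.8
```

>>> play_rows:
  steps:
    - [[-1.5,11.6,0,0,0,0],[-6,22.5,0,0,0,0],[-13.2,31.8,0,0,0,0],[-22.5,39,0,0,0,0],[-33.4,43.5,0,0,0,0],[-45,45,0,0,0,0],[-45,45,0,0,0,0],[-45,45,0,0,0,0],[-45,45,0,0,0,0]]

```text
time: 46.68
tool_pos: [0.6764, 0.1518, 0.1211]
tool_rot: [-0.0, 0.742, 0.67, -0.0]
contact_force: [-2.6, 0.5, 6.3]
gripper_width: 0.168
grasp_force: 59.3
```

>>> play_rows:
  steps:
    - [[-11.6,-1.5,0,0,0,0],[-22.5,-6,0,0,0,0],[-31.8,-13.2,0,0,0,0],[-39,-22.5,0,0,0,0],[-43.5,-33.4,0,0,0,0],[-45,-45,0,0,0,0],[-45,-45,0,0,0,0],[-45,-45,0,0,0,0],[-45,-45,0,0,0,0]]

```text
time: 47.43
tool_pos: [0.6277, 0.1112, 0.1214]
tool_rot: [0.001, 0.742, 0.67, 0.0]
contact_force: [-1.0, -1.1, 6.6]
gripper_width: 0.165
grasp_force: 59.0
```

```bash
python3 - <<'E'
from h import *
s=manip.state(); print(s['tool_pos'],psi(),s['gripper_width'],s['contact_force'],s['ft_torque'])
c=cam('wrist'); im,d=vision.grab_frame('wrist'); cv2.imwrite('pics/w15.png',im); P=cloud(c,d)
n=np.hypot(P[:,0]-.631,P[:,1]-.157)<.06
rect(P[n&(P[:,2]>.110)&(P[:,2]<.121)],'boss')
for u,v in [(278,100)]: print(pt(c,d,u,v))
E
```

```text
[0.6276639  0.11117552 0.12141831] 84.141058495559 0.16511370900829642 [-0.95776671 -1.11170455  6.56748033] [-0.24010799  0.22531845  0.00954767]
boss 2347 ctr [630.6 140.9] size [53.1 22.1] ang 84.8 mean [631.9 152.8 115.4]
[ 6.37751777e-01  1.89531856e-01 -5.21702056e-04]
```

View pics/w15.png

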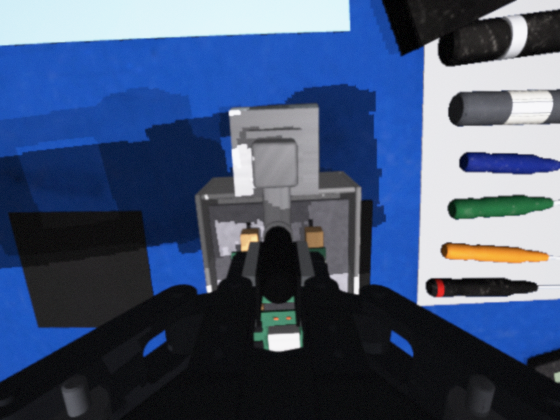

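The view shows the crank turned half a turn, its handle now over the box end at (278,260). The modules are undisturbed and the pad is empty at (80,270).

>>> play_rows:
  steps:
    - [[1.5,-11.6,0,0,0,0],[6,-22.5,0,0,0,0],[13.2,-31.8,0,0,0,0],[22.5,-39,0,0,0,0],[33.4,-43.5,0,0,0,0],[45,-45,0,0,0,0],[56.6,-43.5,0,0,0,0],[67.5,-39,0,0,0,0],[76.8,-31.8,0,0,0,0],[84,-22.5,0,0,0,0],[88.5,-11.6,0,0,0,0],[90,0,0,0,0,0]]

```text
time: 48.48
tool_pos: [0.6363, 0.2019, 0.121]
tool_rot: [-0.0, 0.742, 0.671, -0.001]
contact_force: [-3.7, -1.7, 7.1]
gripper_width: 0.167
grasp_force: 59.1
```

>>> play_rows:
  steps:
    - [[-1.5,11.6,0,0,0,0],[-6,22.5,0,0,0,0],[-13.2,31.8,0,0,0,0],[-22.5,39,0,0,0,0],[-33.4,43.5,0,0,0,0],[-45,45,0,0,0,0],[-56.6,43.5,0,0,0,0],[-67.5,39,0,0,0,0],[-76.8,31.8,0,0,0,0],[-84,22.5,0,0,0,0],[-88.5,11.6,0,0,0,0],[-90,0,0,0,0,0]]

```text
time: 49.48
tool_pos: [0.6285, 0.1109, 0.1214]
tool_rot: [0.002, 0.743, 0.67, 0.002]
contact_force: [2.4, -1.1, 4.0]
gripper_width: 0.162
grasp_force: 58.7
```

>>> play_rows:
  steps:
    - [[0,0,0,0,0,0],[0,0,0,0,0,0]]

```text
time: 49.65
tool_pos: [0.6274, 0.1112, 0.1214]
tool_rot: [0.001, 0.742, 0.67, 0.0]
contact_force: [-1.6, -1.1, 6.7]
gripper_width: 0.169
grasp_force: 59.1
```

```bash
python3 - <<'E'
from h import *
s=manip.state(); print(s['tool_pos'],psi(),s['gripper_width'],s['grasp_force'],s['contact_force'])
c=cam('top'); im,d=vision.grab_frame('top')
for u in (284,288): print(pt(c,d,u,184,1))
for x,y in [(0,-.082),(.035,-.085),(-.035,-.085)]:
    p=proj(c,[[*box(x,y),.05]])[0].astype(int); print(p,pt(c,d,*p,1))
E
```

```text
[0.62742054 0.1112143  0.12137733] 84.14101815288896 0.16894399562651402 59.10020186158363 [-1.58682283 -1.11137523  6.73102764]
[ 0.62335985 -0.04844974  0.04463762]
[ 0.62297792 -0.05984859  0.04545651]
[286 184] [ 0.62336267 -0.05417741  0.04421237]
[287 172] [ 0.6578376  -0.05774129  0.04747709]
[287 196] [ 0.58805908 -0.0561887   0.04540677]
```

>>> play_rows:
  steps:
    - [[1.5,-11.6,0,0,0,0],[6,-22.5,0,0,0,0],[13.2,-31.8,0,0,0,0],[22.5,-39,0,0,0,0],[33.4,-43.5,0,0,0,0],[45,-45,0,0,0,0],[56.6,-43.5,0,0,0,0],[67.5,-39,0,0,0,0],[76.8,-31.8,0,0,0,0],[84,-22.5,0,0,0,0],[88.5,-11.6,0,0,0,0],[90,0,0,0,0,0]]

```text
time: 50.7
tool_pos: [0.6363, 0.2019, 0.121]
tool_rot: [-0.0, 0.742, 0.671, -0.001]
contact_force: [-4.1, -1.8, 7.1]
gripper_width: 0.169
grasp_force: 59.2
```

>>> play_rows:
  steps:
    - [[-1.5,11.6,0,0,0,0],[-6,22.5,0,0,0,0],[-13.2,31.8,0,0,0,0],[-22.5,39,0,0,0,0],[-33.4,43.5,0,0,0,0],[-45,45,0,0,0,0],[-56.6,43.5,0,0,0,0],[-67.5,39,0,0,0,0],[-76.8,31.8,0,0,0,0],[-84,22.5,0,0,0,0],[-88.5,11.6,0,0,0,0],[-90,0,0,0,0,0]]

```text
time: 51.7
tool_pos: [0.6285, 0.111, 0.1214]
tool_rot: [0.002, 0.743, 0.67, 0.001]
contact_force: [2.7, 0.1, 5.0]
gripper_width: 0.161
grasp_force: 58.8
```

>>> play_rows:
  steps:
    - [[1.5,-11.6,0,0,0,0],[6,-22.5,0,0,0,0],[13.2,-31.8,0,0,0,0],[22.5,-39,0,0,0,0],[33.4,-43.5,0,0,0,0],[45,-45,0,0,0,0],[56.6,-43.5,0,0,0,0],[67.5,-39,0,0,0,0],[76.8,-31.8,0,0,0,0],[84,-22.5,0,0,0,0],[88.5,-11.6,0,0,0,0],[90,0,0,0,0,0]]

```text
time: 52.7
tool_pos: [0.6363, 0.2019, 0.121]
tool_rot: [-0.0, 0.742, 0.671, -0.001]
contact_force: [-3.6, -1.5, 7.2]
gripper_width: 0.167
grasp_force: 59.2
```

>>> play_rows:
  steps:
    - [[-1.5,11.6,0,0,0,0],[-6,22.5,0,0,0,0],[-13.2,31.8,0,0,0,0],[-22.5,39,0,0,0,0],[-33.4,43.5,0,0,0,0],[-45,45,0,0,0,0],[-45,45,0,0,0,0]]

```text
time: 53.28
tool_pos: [0.6764, 0.1512, 0.121]
tool_rot: [-0.001, 0.743, 0.67, -0.0]
contact_force: [-2.9, 1.4, 7.5]
gripper_width: 0.168
grasp_force: 59.6
```

```bash
python3 - <<'E'
from h import *
s=manip.state(); print(s['tool_pos'],psi(),s['gripper_width'],s['grasp_force'],s['contact_force'])
c=cam('top'); im,d=vision.grab_frame('top')
for x,y in [(0,-.082),(.035,-.085),(-.035,-.085)]:
    p=proj(c,[[*box(x,y),.04]])[0].astype(int); print(p,pt(c,d,*p,1))
E
```

```text
[0.67638443 0.1511974  0.12103452] 84.07006039725154 0.16837021200393218 59.6123918518424 [-2.94781238  1.42189819  7.4919329 ]
[286 185] [ 0.62293496 -0.05446122  0.03334187]
[287 173] [ 0.6588581  -0.05821449  0.03197358]
[287 197] [ 0.58817173 -0.05661971  0.03066378]
```

Last quarter, then a little past to press on the stop.

>>> play_rows:
  steps:
    - [[-11.6,-1.5,0,0,0,0],[-22.5,-6,0,0,0,0],[-31.8,-13.2,0,0,0,0],[-39,-22.5,0,0,0,0],[-43.5,-33.4,0,0,0,0],[-45,-41,0,0,0,0],[-45,-45,0,0,0,0],[-45,-45,0,0,0,0],[-45,-45,0,0,0,0],[-45,-45,0,0,0,0]]

```text
time: 54.17
tool_pos: [0.6279, 0.1112, 0.1214]
tool_rot: [0.001, 0.742, 0.67, 0.0]
contact_force: [-0.5, -2.3, 6.8]
gripper_width: 0.165
grasp_force: 59.1
```

>>> play_rows:
  steps:
    - [[0.3,-4,0,0,0,0],[0.6,-6,0,0,0,0],[0.6,-6,0,0,0,0],[0.6,-6,0,0,0,0],[0.6,-6,0,0,0,0]]

```text
time: 54.58
tool_pos: [0.6225, 0.112, 0.1215]
tool_rot: [0.002, 0.742, 0.67, 0.0]
contact_force: [1.4, -2.9, 6.3]
gripper_width: 0.166
grasp_force: 59.1
```

>>> play_rows:
  steps:
    - [[0.4,-2.5,0,0,0,0],[1.1,-5.4,0,0,0,0],[2,-8.5,0,0,0,0],[3.1,-11.3,0,0,0,0],[3.1,-11.3,0,0,0,0],[3.1,-11.3,0,0,0,0],[3.1,-11.3,0,0,0,0]]

```text
time: 55.17
tool_pos: [0.6151, 0.1147, 0.1223]
tool_rot: [0.006, 0.742, 0.67, 0.003]
contact_force: [10.9, -7.0, 2.5]
gripper_width: 0.166
grasp_force: 59.0
```

>>> play_rows:
  steps:
    - [[-1,4,0,0,0,0],[-1,4,0,0,0,0],[-1,4,0,0,0,0]]

```text
time: 55.42
tool_pos: [0.617, 0.1138, 0.1219]
tool_rot: [0.004, 0.742, 0.67, 0.001]
contact_force: [3.9, -5.9, 5.4]
gripper_width: 0.165
grasp_force: 59.2
```

>>> play_rows:
  steps:
    - [[0,0,0,0,0,0],[0,0,0,0,0,0],[0,0,0,0,0,0],[0,0,-15,0,0,0],[0,0,-50,0,0,0],[0,0,-90,0,0,0],[45,10,-105,0,0,0],[45,10,-105,0,0,0],[45,10,-105,0,0,0],[45,10,-105,0,0,0],[45,10,-105,0,0,0]]
  claw: -0.25

```text
time: 56.33
tool_pos: [0.6273, 0.1591, 0.2221]
tool_rot: [-0.001, 0.742, 0.67, -0.002]
contact_force: [-1.1, 0.7, -0.0]
gripper_width: 0.375
grasp_force: 0.0
```

```bash
python3 - <<'E'
from h import *
s=manip.state(); print(s['tool_pos'],psi(),s['gripper_width'],s['contact_force'],'q6',s['joint_pos'][5])
c=cam('wrist'); im,d=vision.grab_frame('wrist'); cv2.imwrite('pics/w16.png',im); v,u=np.mgrid[0:420,0:560]; P=c[2]+rays(c,np.c_[u.ravel(),v.ravel()])*d.ravel()[:,None]
n=np.hypot(P[:,0]-.631,P[:,1]-.157)<.07
for lo,hi,l in [(.069,.076,'flange'),(.110,.121,'boss'),(.146,.158,'handle')]: rect(P[n&(P[:,2]>lo)&(P[:,2]<hi)],l)
c=cam('top'); im,d=vision.grab_frame('top'); cv2.imwrite('pics/top16.png',im)
for x,y in [(0,-.082),(.035,-.085),(-.035,-.085)]:
    p=proj(c,[[*box(x,y),.03]])[0].astype(int); print(p,pt(c,d,*p,1))
E
```

```text
[0.62733162 0.15909551 0.22210978] 84.15351944983776 0.37524794477112894 [-1.0503547   0.65964207 -0.00122529] q6 0.23572049514444215
flange 1613 ctr [632.1 156.5] size [52.7 52. ] ang 78.2 mean [632.5 162.   72.4]
boss 791 ctr [629.  141.1] size [54.1 22. ] ang 78.7 mean [631.2 152.9 115.2]
handle 314 ctr [623.2 113.2] size [14.3 15. ] ang 48.4 mean [623.1 114.2 150.3]
[286 186] [ 0.62042647 -0.05445677  0.03139835]
[287 174] [ 0.65599007 -0.05816126  0.03151055]
[287 197] [ 0.58846238 -0.05666772  0.02924117]
```

View pics/w16.png

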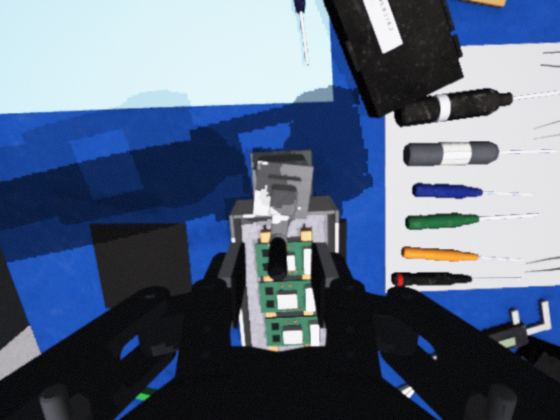

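The view shows the crank seated, its handle pointing toward the box at (278,260). The deck is down and the three modules are still lying across both sticks.

```bash
python3 - <<'E'
from h import *
row(.6312,.1567,.0965,78.4)
E
```

```text
row [ -1.6   4.2 126.1] [-0.21  0.08  5.71] q6 goal 25.5 q6 now 13.5
```

>>> play_rows:
  steps:
    - [[-1.5,4,0,0,0,5.7],[-1.5,4,30,0,0,5.7],[-1.5,4,70,0,0,5.7],[-1.5,4,100,0,0,5.7],[-1.5,4,117,0,0,5.7],[-1.5,4,123,0,0,5.7],[-1.5,4,125,0,0,5.7],[-1.5,4,125,0,0,5.7],[-1.5,4,125,0,0,5.7],[-1.5,4,125,0,0,5.7]]
  claw: 0

```text
time: 57.27
tool_pos: [0.6341, 0.1578, 0.1023]
tool_rot: [0.001, 0.775, 0.632, 0.002]
contact_force: [0.6, 0.3, -0.1]
gripper_width: 0.498
grasp_force: 0.0
```

>>> play_rows:
  steps:
    - [[0,0,0,0,0,0],[0,0,0,0,0,0],[0,0,0,0,0,0],[0,0,0,0,0,0],[0,0,0,0,0,0],[0,0,0,0,0,0],[0,0,0,0,0,0]]
  claw: -1

```text
time: 57.85
tool_pos: [0.6321, 0.1583, 0.1018]
tool_rot: [-0.001, 0.775, 0.633, -0.0]
contact_force: [-6.1, -0.1, 6.8]
gripper_width: 0.245
grasp_force: 59.1
```

>>> play_rows:
  steps:
    - [[0,0,-3,0,0,0],[0,0,-6,0,0,0],[0,0,-10,0,0,0],[0,0,-14,0,0,0],[0,0,-18,0,0,0],[0,0,-22,0,0,0],[0,0,-26,0,0,0],[0,0,-35,0,0,0],[0,0,-60,0,0,0],[0,0,-80,0,0,0],[0,0,-80,0,0,0],[0,0,-80,0,0,0]]

```text
time: 58.85
tool_pos: [0.6342, 0.1577, 0.1825]
tool_rot: [0.001, 0.775, 0.632, 0.002]
contact_force: [-0.4, -0.7, -3.8]
gripper_width: 0.237
grasp_force: 59.2
```

```bash
python3 - <<'E'
from h import *
s=manip.state(); print(s['tool_pos'],psi(),s['gripper_width'],s['grasp_force'],s['contact_force'])
row(.441,.054,.175,78.4)
row(.441,.054,.175,132.7)
E
```

```text
[0.63415382 0.15769187 0.18249924] 78.43968146861897 0.23654879901273773 59.24078822135925 [-0.43277388 -0.68121327 -3.81521535]
row [-140.3 -168.5    6.5] [ 0.27 -0.07  0.04] q6 goal 18.6 q6 now 19.0
row [-140.3 -168.5    6.5] [  0.28   0.06 -54.26] q6 goal -35.7 q6 now 19.0
```

>>> play_rows:
  steps:
    - [[-140,-168,0,0,0,0],[-140,-168,0,0,0,0],[-140,-168,0,0,0,0],[-140,-168,0,0,0,0],[-140,-168,0,0,0,0],[-140,-168,0,0,0,0],[-140,-168,40,0,0,0],[-140,-168,80,0,0,0],[-140,-168,100,0,0,0],[-140,-168,100,0,0,0],[-140,-168,100,0,0,0],[-140,-168,100,0,0,0]]

```text
time: 59.85
tool_pos: [0.441, 0.0542, 0.081]
tool_rot: [0.001, 0.775, 0.632, 0.001]
contact_force: [-0.1, 0.1, -2.2]
gripper_width: 0.24
grasp_force: 59.8
```

```bash
python3 - <<'E'
from h import *
s=manip.state(); print(s['tool_pos'],psi(),s['gripper_width'],s['grasp_force'],s['contact_force'])
c=cam('wrist'); im,d=vision.grab_frame('wrist'); v,u=np.mgrid[0:420,0:560]; m=d.ravel()>0; P=c[2]+rays(c,np.c_[u.ravel()[m],v.ravel()[m]])*d.ravel()[m][:,None]
Q=(P-s['tool_pos'])@q2R(s['tool_rot']); n=(np.hypot(Q[:,0],Q[:,1])<.04)&(Q[:,2]<.05)&(Q[:,2]>.012); z=Q[n][:,2]; print(np.histogram(z*1000,bins=np.arange(12,50,2)))
row(.441,.054,.035,78.4)
E
```

```text
[0.44095892 0.05417186 0.08102164] 78.45451046491777 0.23972983951869514 59.809420108795166 [-0.12836033  0.07085259 -2.16794866]
(array([  93,   60,   70,   68,   64,   60,   65,  229, 2332,  362,   53,
         21,    0,    0,    0,    0,    0,    0]), array([12, 14, 16, 18, 20, 22, 24, 26, 28, 30, 32, 34, 36, 38, 40, 42, 44,
       46, 48]))
row [-0.3 -0.8 46.9] [ 0.2  -0.03  0.06] q6 goal 18.6 q6 now 8.9
```

>>> play_rows:
  steps:
    - [[0,0,20,0,0,0],[0,0,35,0,0,0],[0,0,40,0,0,0],[0,0,43,0,0,0],[0,0,45,0,0,0],[0,0,45.5,0,0,0],[0,0,45.5,0,0,0],[0,0,45.5,0,0,0],[0,0,45.5,0,0,0]]

```text
time: 60.65
tool_pos: [0.441, 0.0542, 0.0355]
tool_rot: [0.001, 0.775, 0.632, 0.001]
contact_force: [-1.4, -0.2, -0.1]
gripper_width: 0.241
grasp_force: 60.2
```

>>> play_rows:
  steps:
    - [[0,0,0,0,0,0],[0,0,0,0,0,0],[0,0,0,0,0,0],[0,0,0,0,0,0],[0,0,-15,0,0,0],[0,0,-50,0,0,0],[0,0,-90,0,0,0],[0,0,-130,0,0,0],[-40,0,-160,0,0,0],[-40,0,-160,0,0,0],[-40,0,-160,0,0,0],[-40,0,-160,0,0,0]]
  claw: -0.1

```text
time: 61.65
tool_pos: [0.4317, 0.0151, 0.1935]
tool_rot: [-0.001, 0.775, 0.632, -0.0]
contact_force: [0.7, -0.2, -0.0]
gripper_width: 0.446
grasp_force: 0.0
```

```bash
python3 - <<'E'
from h import *
s=manip.state(); print(s['tool_pos'],s['gripper_width'],s['contact_force'])
c=cam('wrist'); im,d=vision.grab_frame('wrist'); P=cloud(c,d)
n=np.hypot(P[:,0]-.441,P[:,1]-.054)<.08
for lo,hi,l in [(.0045,.009,'flange'),(.045,.053,'boss'),(.078,.092,'handle')]: rect(P[n&(P[:,2]>lo)&(P[:,2]<hi)],l)
mods(.045,'w18.png')
im,d=vision.grab_frame('top'); cv2.imwrite('pics/top18.png',im); c=cam('top')
a=cv2.resize(im[150:290,180:320],None,fx=4,fy=4,interpolation=cv2.INTER_CUBIC); cv2.imwrite('pics/top18c.png',a)
E
```

```text
[0.43169329 0.01508072 0.19351206] 0.4461138196677428 [ 0.65375685 -0.23035033 -0.04453966]
flange 1428 ctr [441.3  52.9] size [51.9 51.9] ang 79.2 mean [442.3  56.8   6. ]
boss 620 ctr [438.6  36.7] size [54.3 21.7] ang 80.1 mean [441.1  50.7  48.7]
handle 271 ctr [432.5   8.5] size [15.5 14.4] ang 78.4 mean [432.6   9.5  83.7]
green [475.  85.] ctr [625.2  71.3] [40.4 64.1] long axis -3.1 176.9
green [476. 138.] ctr [623.5  23.7] [41. 64.] long axis -1.9 178.1
green [479. 188.] ctr [625.8 -24. ] [41.  63.9] long axis -3.1 176.9
green [277. 311.] ctr [ 405.1 -114.2] [16.4 95.8] long axis -22.4 157.6
```

View pics/w18.png

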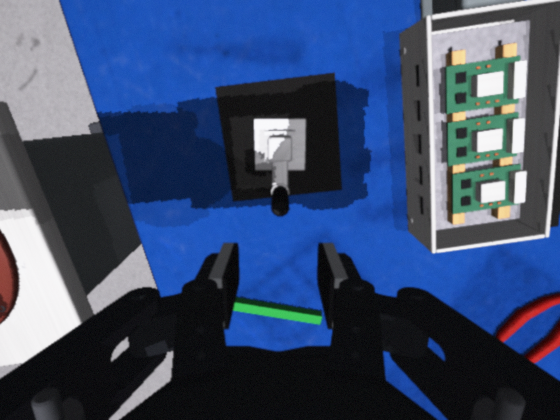

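The crank stands upright at its pad's centre, (279,145). The modules lie square across both sticks at (483,85), (485,140) and (490,190), connectors outward. One last check of the deck height, then hand-in.

```bash
python3 - <<'E'
from h import *
c=cam('wrist'); im,d=vision.grab_frame('wrist')
z=[pt(c,d,u,v,1)[2] for u,v in [(480,228),(500,225),(440,150),(438,120),(480,52)]]; print(np.round(z,4))
r=[pt(c,d,u,v,0)[2] for u,v in [(431,120),(432,180),(433,230),(431,100)]]; print('rim',np.round(r,4)); print(manip.state()['time'])
if np.median(z)<.033: print(order.job_done())
E
```

```text
[0.0252 0.0248 0.0294 0.0297 0.0297]
rim [0.0587 0.0583 0.0602 0.0594]
61.85
the job is handed in; nothing more can be done
None
```

The job is handed in, and I haven't seen the verdict. At the last look, both sticks were on their lines and all three modules lay flat across them with connectors to the index strip. The deck was wound down to its stop (top about 30 mm above the bench), and the crank stood upright at the centre of its pad, at about 62 s of the 210 s allowed.

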